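# Oil a batch of pocket knives on the rail carrier

## Robot

A 6-joint arm with a two-finger parallel gripper is mounted at the origin on the work surface. World frame = base frame: x ahead of the robot, y to its left, z up, the work surface at z = 0. Lengths are in m, angles in rad, forces in N, time in s.
With the tool pointing down it reaches from about 0.25 to 0.8 m from the base axis. Payload 8.5 kg.
Tool frame: the origin (TCP) lies at the very end of the fingers, on their centre line; the grasp point (between the pads) lies 19 mm behind it; z points along the fingers, x is the direction in which the jaws open and shut, and the axes are right-handed (so a half turn about z gives the same grasp; the last joint's range is limited). The gripper opens to 85 mm and grips with 20 to 120 N. Pads are 22 mm wide; open, the fingers measure 114 mm over their backs; the gripper's body (76 mm by 85 mm) begins 54 mm behind the grasp point. The pads swing forward as they close: fully open they stand 13 mm farther back than shut.
Start: joints at [-1.309, 0.238, -0.013, 1.319, 0, 1.571], TCP at [0.136, -0.507, 0.231] pointing down, gripper open.
Joint ranges: [-2.66, 2.66], [-1.03, 1.9], [-1.14, 1.46], [-1.82, 2.27], [-1.45, 1.34], [-3.14, 3.14]. Speed limits (rad/s): [2.22, 2.22, 2.79, 3.14, 3.14, 3.14].

## Interface

Orientations are given as a 3x3 rotation matrix whose columns are the frame's x, y, z axes.
In Python, from bench import sensors, imaging, workorder, finder gives the robot as it stands.
- The arm moves only by the tool send_rows, never from a script. Its argument "rows" is a list of rows, each a list of 2 entries, a list of its own where there are three numbers: the shift along the world's x, y, z as a fraction of full scale, then the turn, a rotation vector about the world's x, y, z as a fraction of full scale. In form: [[[tx, ty, tz], [rx, ry, rz]], ...]. A call has 1 to 12 rows; each row shifts and turns the pose as measured when the row begins; what a row does not reach is not made up. Full scale, the value 1, is 0.02 m for a shift and 0.15 rad for a turn. A row lasts 1/10 s, in which the tool goes at most 50 mm and 8.59 degrees, less where a joint would pass 70% of its speed; a pose out of reach is approached as far as the arm can. A call with a number of a shift or a turn outside -1 to 1 is refused whole. A call with a gripper value outside its range is refused whole. "jaw" is the gripper's target within -1 to 1 (shut at 1, half-way at 0, fully open at -1), set as the call begins (left out, the last holds). The fingers move at their own pace and stop on an object; the grip force is fixed at half the most. Time passes only in rows, so rows that do not move let the fingers close. It gives the time, the measured TCP pose, the force and the opening at its end, in the units of the state.
- sensors.state(): the state, without advancing time (a new reading comes with each control period).
- imaging.capture(name): name is "scene" or "top" or "wrist"; returns the picture (384x512x3 uint8, blue, green, red); there is no depth.
- imaging.get_calibration(name): a dict with "fx", "fy", "cx", "cy" (pixels), "dist_coeffs" ([k1, k2, p1, p2, k3] as OpenCV has them; the pictures are not rectified), "extrinsics" (4x4, takes a point from world to camera coordinates). Camera axes: x right, y down, z forward; pixel columns grow to the right and rows downward; lengths in m; the calibration is good to about 2 mm. A picture is of the moment at which its call begins: read the wrist's pose just before it. get_calibration takes no time and is no camera call; for the wrist camera it gives the pose at the moment of the call.
- workorder.hand_in(): hands the job in, once; it reports no verdict.
Trained networks look in the newest picture that a camera, given by its name, has taken for a name from the list of things; names that differ only in an ending like _2 or _b are one class to them, and where a whole thing is asked for, a point or a joint stands for the part that bears it (a point fixed in the world has none). Each returns a list of dicts, best first, with "conf" (0 to 1); they miss things now and then, are a little off and sometimes report something else, mostly with a low value. They report only what shows in the picture. A call takes as long as a camera call. They do not tell look-alikes from the thing itself.
- finder.find_in(camera, query): "bbox" ([left, top, width, height] in pixels, round what is visible of it).
The state is a dict: "clock": time; "qpos": joint angles; "qvel": joint speeds; "joint_efforts": joint torques, N m; "ee_pos": TCP position; "tool_rot": TCP orientation; "contact_force": force on the tool from outside, world axes, zero at the start; "ft_torque": the same for the moment, N m; "width": opening from 0.0 (shut) to 1.0 (fully open).
Only numpy, scipy, OpenCV 4.12 (cv2) and the standard library are available. Lean on these libraries where they do the work, as an engineer would, in place of code of your own. Each camera call takes 0.05 s, during which the arm holds its last target.

## Task

Lay every closed pocket knife on the bench flat in a nest of its own in the rail carrier while it stands at the loading station, then turn the dose dial to three studs and push the carrier to the middle station, and with all the knives in their nests there press the oiler's black cap right down and let it up. Push the carrier on to the last station with every knife still in its nest, unload the knives so that each lies flat on the floor of the empty green tray, push the empty carrier back to the loading station and turn the dial back to one stud. Never press the cap unless the carrier is at the middle station and the dial is on three studs, and leave everything else on the bench where it is.

Things in the scene. Friction and masses are not known exactly. Their poses are not given: they have to be found in the camera images.
- unit: Fixed dark steel base, 170 x 540 x 12 mm, with a rail along its y; origin at the centre of its underside, z up. Brass studs on the edge nearest the robot, at y = +140 (loading), 0 (middle) and -140 mm (last), mark the stations; the carrier's pointer stops beside them. The oiler canister stands at x = +90 mm, y = 0; its spray bar (x = +75 mm, 150 mm long along y) is 113 mm high.
- carrier (a joint): Travel of the carrier along the rail (m): 0 = loading station (end stop), 0.14 = middle station, 0.28 = last station (end stop). A spring ball drops into a notch at each station when the carrier comes within about 10 mm of it and holds it there; leaving a notch takes about 6 N; between stations it stays where it is left.
- nest0 (a point): Nest nearest the push tab on the carrier (aluminium plate 118 x 186 mm, top 40 mm above the bench). A knife lies in it along x between 10 mm high ledges 104 mm apart and four pointed pins, 8 mm thick and 12 mm high, at x = +-34, y = +-20 mm: 3 to 6 mm of play. The point is the middle of a knife in the nest, 9 mm above the plate; axes as the unit's.
- nest1 (a point): The same point of the middle nest, 58 mm towards -y.
- nest2 (a point): The same point of the nest farthest from the push tab, another 58 mm towards -y.
- push_grip (a point): On the carrier's push tab, an upright black plate 40 (x) x 12 (y) x 55 mm that stands on its +y end, 112 mm from the carrier's middle. This point is in the middle of its width and thickness, 95 mm above the bench, at its very top; the tab's lower end is at 40 mm.
- tray: Fixed open green tray for the oiled knives, outside 122 (x) x 196 (y) x 20 mm, walls and floor 3 mm thick; origin at the centre of its underside, z up. It takes three knives lying side by side along its x.
- cap (a joint): How far the oiler's cap is pressed down (m): 0 up, 0.012 fully down. Spring: 4 N at first, about 9 N fully down.
- cap_top (a point): Centre of the top of the black oiler cap, 40 mm across, on the canister; moves down with it.
- dial_box: Fixed grey dose selector box, 110 x 110 x 40 mm, origin at the centre of its underside, z up. On its top, round the dial, are four marks made of one, two, three and four small dark studs.
- dial (a joint): Angle of the dose dial (rad), growing clockwise seen from above: 0 = one stud, 0.6 = two, 1.2 = three, 1.8 = four studs; it clicks into these. Needs about 0.05 N m.
- dial_grip (a point): On the dial's axis, at a good height to grip: 70 mm above the bench. The grip is an upright black bar 56 x 14 mm, its top 7 mm higher (77 mm above the bench), bottom 17 mm lower; it points from the axis to the pointer.
- dial_pointer (a point): White-lined tip of the dial's pointer, 40 mm from the axis; with dial_grip it gives the direction of the bar.
- knife1: Closed pocket knife, a black and steel slab with round ends, 92 (x, long axis) x 26 (y) x 18 mm (z, thickness), about 90 g; origin at its middle. Between two and three of the four knives are present.
- knife2: Closed pocket knife, a black and steel slab with round ends, 92 (x, long axis) x 26 (y) x 18 mm (z, thickness), about 90 g; origin at its middle. Between two and three of the four knives are present.
- knife3: Closed pocket knife, a black and steel slab with round ends, 92 (x, long axis) x 26 (y) x 18 mm (z, thickness), about 90 g; origin at its middle. Between two and three of the four knives are present.
- knife4: Closed pocket knife, a black and steel slab with round ends, 92 (x, long axis) x 26 (y) x 18 mm (z, thickness), about 90 g; origin at its middle. Between two and three of the four knives are present.
- cup: White plastic cup, 85 mm tall; leave alone.
- rivet_tin: Green tin of brass rivets, 120 x 85 x 35 mm; leave alone.
- screwdriver: Screwdriver lying on the bench; leave alone.
- hammer: Hammer lying on the bench; leave alone.
- jar: Glass jar, 64 mm across, 90 mm tall; leave alone.
- plates: Stack of flat steel handle plates, 100 x 30 x 12 mm; leave alone.
Not all that is in view belongs to the job. Leave any purple look-alike of the knife4 alone.

How it is judged:
By the outcome, as a careful person would: the job done as asked, in the order asked, and still so for the second after the job is handed in, with the robot touching nothing.
Of knife1, knife2, knife3, knife4 only 2 to 3 are there at a start; the rules pass over those that are not, and their reading is None.
At some moment in a run one of knife1, knife2, knife3, knife4 may be knocked a few centimetres aside while the robot is not near it.
Once in a run the grip may slacken for a moment while it holds something.
It also fails if it takes over 210 s, if anything falls off the work surface, if the arm or the gripper's body presses on something with over 40 N, if the wrist force passes 120 N, or if a joint passes its speed limit or range.

## Working session

There is one attempt and no reset: what is moved stays moved. The work goes in short steps, Python scripts to look and compute and a tool call to move; the robot and the scene stay as the last step left them, time stands still between calls to the robot, and variables do not carry over. Pictures are saved under pics/ and viewed, and the job is handed in when it is done.

Besides the shell and the picture viewer there is one more tool, called after "Request:" as name(argument=value, ...) on one line, values as JSON. send_rows: Moves the arm, as the interface text tells. Shift numbers are shares of 0.02 m and turn numbers shares of 0.15 rad, none past 1 either way. Its arguments: {"type":"object","properties":{"rows":{"type":"array"},"jaw":{"type":"number"}},"required":["rows"]}

```bash
ls -la; mkdir -p pics
cat > h.py <<'E'
from bench import sensors, imaging, workorder, finder
import numpy as np, cv2
def snap(cam,fn=None):
    im=imaging.capture(cam)
    if fn: cv2.imwrite('pics/'+fn+'.png',im)
    return im
E
python3 - <<'E'
from h import *
print(sensors.state())
for c in ['scene','top','wrist']:
    k=imaging.get_calibration(c); print(c,k)
    snap(c,c+'0')
E
```

```text
total 12
drwxr-xr-x  3 agent agent 4096 Dec  7 01:04 .
drwxr-xr-x 23 root  root  4096 Dec  7 01:04 ..
drwxr-xr-x  2 agent agent 4096 Dec  7 01:04 pics
{'clock': 0.0, 'qpos': array([-1.30897884e+00,  2.38778433e-01, -1.42299887e-02,  1.31920230e+00,
        9.52763442e-06,  1.57075691e+00]), 'qvel': array([ 2.03228679e-04, -3.44145197e-04, -2.56306722e-05, -1.29807899e-03,
       -1.00719943e-03, -1.81954994e-03]), 'joint_efforts': array([ 8.31976631e-04, -5.38777328e+01,  3.46441233e+01,  1.82805833e-02,
        2.36717415e-04, -9.45741085e-07]), 'ee_pos': array([ 0.13578732, -0.50671721,  0.2306883 ]), 'tool_rot': array([[ 2.58874340e-01, -9.65910942e-01, -3.56893179e-04],
       [-9.65909973e-01, -2.58874586e-01,  1.36865655e-03],
       [-1.41439091e-03, -9.58337956e-06, -9.99999000e-01]]), 'contact_force': array([ 0.45306275,  0.39172271, -0.67478528]), 'ft_torque': array([-0.01008225, -0.01905425, -0.0328648 ]), 'width': 1.005413933014452}
scene {'fx': 462.60124240706455, 'fy': 462.60124240706455, 'cx': 256.17798111628997, 'cy': 197.4617601960984, 'dist_coeffs': array([0.0529618
[... 526 characters left out ...]
ay([[ 0.03036674, -0.99929399,  0.022122  ,  0.00699542],
       [-0.99734552, -0.03175807, -0.06552358,  0.50149481],
       [ 0.06617988, -0.02007354, -0.99760577,  1.48297292],
       [ 0.        ,  0.        ,  0.        ,  1.        ]])}
wrist {'fx': 321.4008956102465, 'fy': 321.4008956102465, 'cx': 255.69338725111427, 'cy': 188.50094391940033, 'dist_coeffs': array([-0.09074646,  0.        ,  0.        ,  0.        ,  0.        ]), 'extrinsics': array([[ 0.25910018, -0.96584732, -0.00245904, -0.52373241],
       [-0.91643061, -0.24664592,  0.31515191, -0.04110496],
       [-0.30499514, -0.07940237, -0.94903805,  0.37997133],
       [ 0.        ,  0.        ,  0.        ,  1.        ]])}
```

View pics/top0.png

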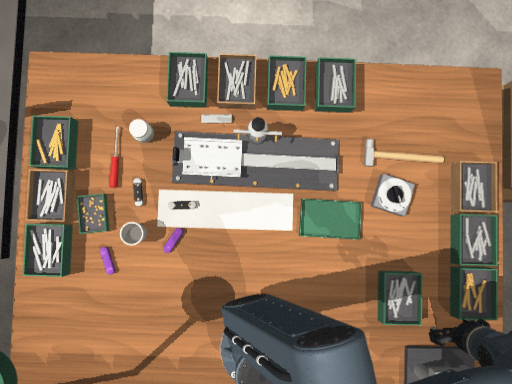

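View pics/scene0.png

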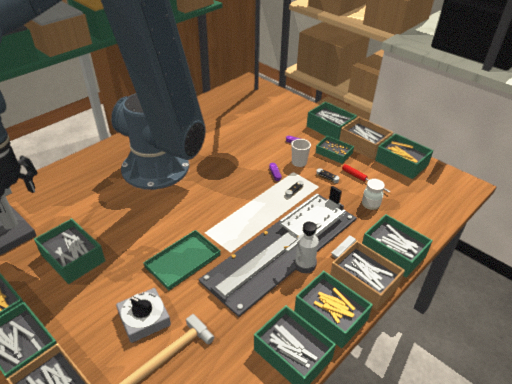

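View pics/wrist0.png

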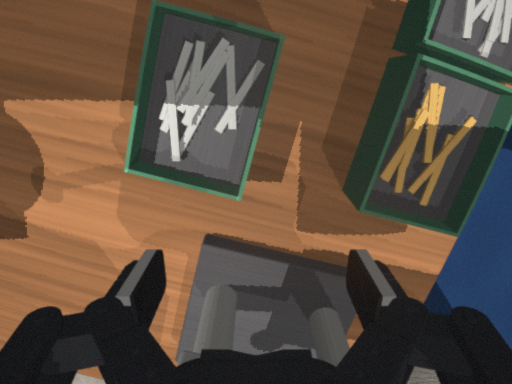

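Run:
```python
from h import *
im=snap('top')
for q in ['knife1','knife2','knife4','unit','carrier','nest0','tray','cap_top','dial','dial_box','push_grip','plates']:
    print(q,[([round(v) for v in d['bbox']],round(d['conf'],2)) for d in finder.find_in('top',q)][:7])
print(sensors.state()['clock'])
```

```text
knife1 [([98, 247, 14, 31], 0.72), ([167, 203, 29, 7], 0.7), ([133, 179, 12, 27], 0.66), ([165, 225, 20, 28], 0.52), ([299, 199, 61, 42], 0.18)]
knife2 [([98, 247, 14, 31], 0.72), ([167, 203, 29, 7], 0.7), ([133, 179, 12, 27], 0.66), ([165, 225, 20, 28], 0.52), ([299, 199, 61, 42], 0.18)]
knife4 [([98, 247, 14, 31], 0.72), ([167, 203, 29, 7], 0.7), ([133, 179, 12, 27], 0.66), ([165, 225, 20, 28], 0.52), ([299, 199, 61, 42], 0.18)]
unit [([174, 121, 165, 72], 0.75)]
carrier [([173, 137, 70, 40], 0.64)]
nest0 [([175, 136, 70, 38], 0.61), ([78, 194, 30, 41], 0.45)]
tray [([299, 199, 62, 44], 0.61)]
cap_top [([250, 117, 13, 11], 0.51)]
dial [([386, 190, 20, 15], 0.49)]
dial_box [([375, 174, 38, 42], 0.78), ([175, 136, 68, 40], 0.31)]
push_grip [([171, 139, 71, 40], 0.59)]
plates [([201, 112, 27, 10], 0.8)]
0.8
```

```bash
cat >> h.py <<'E'
def pix2w(cam,uv,z,cal=None):
    k=cal or imaging.get_calibration(cam)
    K=np.array([[k['fx'],0,k['cx']],[0,k['fy'],k['cy']],[0,0,1]])
    n=cv2.undistortPoints(np.array(uv,float).reshape(-1,1,2),K,k['dist_coeffs']).reshape(-1,2)
    E=k['extrinsics'];R=E[:3,:3];t=E[:3,3];c=-R.T@t
    d=np.c_[n,np.ones(len(n))]@R
    return c+d*((z-c[2])/d[:,2])[:,None]
def w2pix(cam,P,cal=None):
    k=cal or imaging.get_calibration(cam)
    K=np.array([[k['fx'],0,k['cx']],[0,k['fy'],k['cy']],[0,0,1]])
    E=k['extrinsics']
    return cv2.projectPoints(np.array(P,float).reshape(-1,1,3),cv2.Rodrigues(E[:3,:3])[0],E[:3,3],K,k['dist_coeffs'])[0].reshape(-1,2)
def crop(im,x,y,w,h,s,fn):
    cv2.imwrite('pics/'+fn+'.png',cv2.resize(im[y:y+h,x:x+w],None,fx=s,fy=s,interpolation=cv2.INTER_CUBIC))
E
python3 - <<'E'
from h import *
im=cv2.imread('pics/top0.png')
crop(im,80,100,200,150,4,'tA'); crop(im,240,100,200,150,4,'tB')
E
```

```text
(no output)
```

View pics/tA.png

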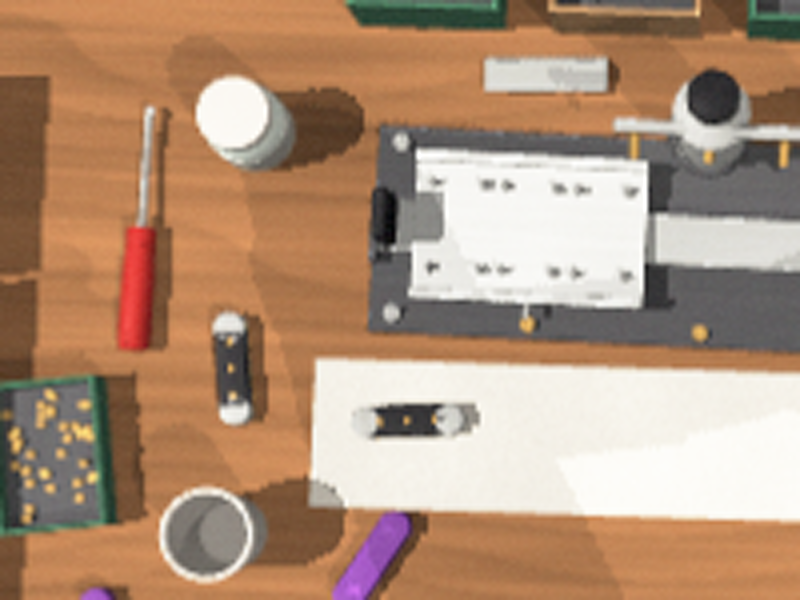

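View pics/tB.png

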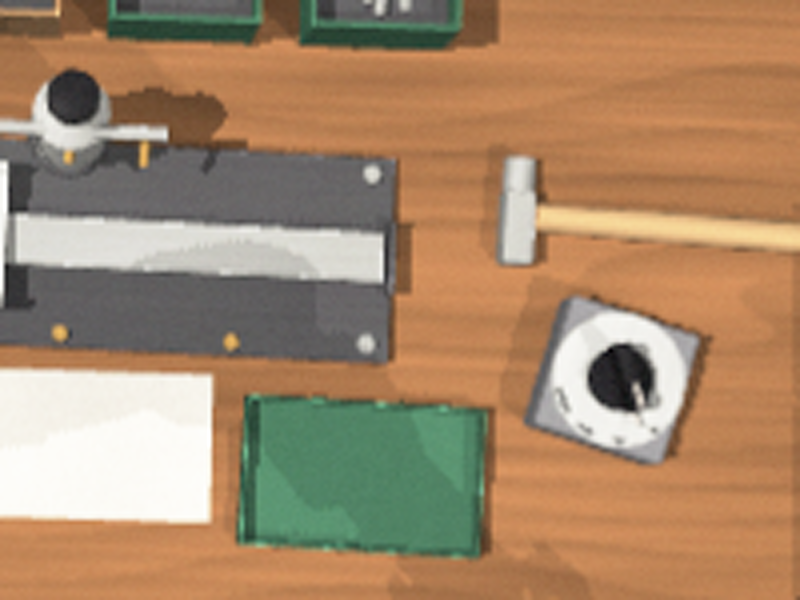

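Run:
```python
from h import *
np.set_printoptions(precision=4,suppress=True)
A=lambda *p:[(80+x/4-.4,100+y/4-.4) for x,y in p]
B=lambda *p:[(240+x/4-.4,100+y/4-.4) for x,y in p]
c=pix2w('top',A((381,126),(370,331))+B((388,362),(395,158)),.012)
print(c, c.mean(0)); print(np.linalg.norm(c-np.roll(c,1,0),axis=1))
print('studs',pix2w('top',A((527,324),(700,333))+B((60,334),(231,342)),.016))
print('tab',pix2w('top',A((384,216)),.095))
print('cap',pix2w('top',A((714,97)),.15))
print('tray',pix2w('top',B((250,396),(488,410),(480,555),(238,543)),.02),pix2w('top',B((250,396),(488,410),(480,555),(238,543)),.02).mean(0))
print('dial',pix2w('top',B((620,377)),.077), pix2w('top',B((575,297),(706,338),(656,463),(527,424)),.04))
print('kA',pix2w('top',A((229,322),(236,413)),.018)); print('kB',pix2w('top',A((365,423),(450,419)),.018))
print('paper',pix2w('top',A((317,360),(310,508)),.0))
```

```text
[[ 0.696   0.2989  0.012 ]
 [ 0.5274  0.3006  0.012 ]
 [ 0.5194 -0.236   0.012 ]
 [ 0.688  -0.2387  0.012 ]] [0.6077 0.0312 0.012 ]
[0.5377 0.1686 0.5367 0.1687]
studs [[ 0.5369  0.1733  0.016 ]
 [ 0.5341  0.0328  0.016 ]
 [ 0.5333  0.0327  0.016 ]
 [ 0.5313 -0.1066  0.016 ]]
tab [[0.6097 0.28   0.095 ]]
cap [[0.6993 0.0295 0.15  ]]
tray [[ 0.4875 -0.1227  0.02  ]
 [ 0.4822 -0.317   0.02  ]
 [ 0.3646 -0.3124  0.02  ]
 [ 0.3686 -0.1159  0.02  ]] [ 0.4257 -0.217   0.02  ]
dial [[ 0.5083 -0.4069  0.077 ]] [[ 0.5746 -0.3814  0.04  ]
 [ 0.5449 -0.4887  0.04  ]
 [ 0.4428 -0.4488  0.04  ]
 [ 0.4709 -0.3438  0.04  ]]
kA [[0.5306 0.4137 0.018 ]
 [0.4572 0.4046 0.018 ]]
kB [[0.4524 0.3005 0.018 ]
 [0.4578 0.2323 0.018 ]]
paper [[0.5033 0.3448 0.    ]
 [0.3825 0.3452 0.    ]]
```

Request:
send_rows(rows=[[[0.5,0.9,0.5],[0,0,0.5]],[[0.5,0.9,0.5],[0,0,0.5]],[[0.5,0.9,0.5],[0,0,0.5]],[[0.5,0.9,0.5],[0,0,0.5]],[[0.5,0.9,0.5],[0,0,0.5]],[[0.5,0.9,0.5],[0,0,0.5]],[[0.5,0.9,0.5],[0,0,0.5]],[[0.5,0.9,0.5],[0,0,0.5]],[[0.5,0.9,0.5],[0,0,0.5]],[[0.5,0.9,0.5],[0,0,0.5]],[[0.5,0.9,0.5],[0,0,0.5]],[[0.5,0.9,0.5],[0,0,0.5]]])

```text
clock: 2.0
ee_pos: [0.2578, -0.2835, 0.3545]
tool_rot: [[0.929, -0.369, -0.001], [-0.369, -0.929, -0.0], [-0.001, 0.001, -1.0]]
contact_force: [-0.5, 0.7, 0.2]
width: 0.998
```

Request:
send_rows(rows=[[[0.3,0.9,0],[0,0,0.55]],[[0.3,0.9,0],[0,0,0.55]],[[0.3,0.9,0],[0,0,0.55]],[[0.3,0.9,0],[0,0,0.55]],[[0.3,0.9,0],[0,0,0.55]],[[0.3,0.9,0],[0,0,0.55]],[[0.3,0.9,0],[0,0,0.55]],[[0.3,0.9,0],[0,0,0.55]],[[0.3,0.9,0],[0,0,0.55]],[[0.3,0.9,0],[0,0,0.55]],[[0.3,0.9,0],[0,0,0.55]],[[0.3,0.9,0],[0,0,0.55]]])

```text
clock: 3.2
ee_pos: [0.3322, -0.0584, 0.3577]
tool_rot: [[0.794, 0.608, 0.008], [0.608, -0.794, -0.001], [0.006, 0.005, -1.0]]
contact_force: [0.1, -0.4, -0.5]
width: 1.0
```

Request:
send_rows(rows=[[[0.3,1,0],[0,0,0.55]],[[0.3,1,0],[0,0,0.55]],[[0.3,1,0],[0,0,0.55]],[[0.3,1,0],[0,0,0.55]],[[0.3,1,0],[0,0,0.55]],[[0.3,1,0],[0,0,0.55]],[[0.3,1,0],[0,0,0.55]],[[0.3,1,0],[0,0,0.55]],[[0.3,1,0],[0,0,0.55]],[[0.3,1,0],[0,0,0.5]],[[0.3,1,0],[0,0,0.5]],[[0.3,1,0],[0,0,0.5]]])

```text
clock: 4.4
ee_pos: [0.4054, 0.1924, 0.3592]
tool_rot: [[-0.093, 0.996, 0.009], [0.996, 0.093, 0.009], [0.008, 0.009, -1.0]]
contact_force: [-0.0, -0.4, -0.3]
width: 1.004
```

Run:
```python
from h import *
s=sensors.state();print(s['ee_pos'],s['tool_rot'][:,0],s['qpos'])
snap('wrist','w1');snap('top','top1');snap('scene','scene1')
k=imaging.get_calibration('wrist')['extrinsics'];print(-k[:3,:3].T@k[:3,3])
```

```text
[0.40542385 0.19239398 0.35915883] [-0.09345734  0.99559166  0.00793583] [0.44017181 0.08493063 0.12104563 1.59533298 0.00425573 0.34663705]
[0.32291258 0.18366984 0.49954342]
```

View pics/w1.png

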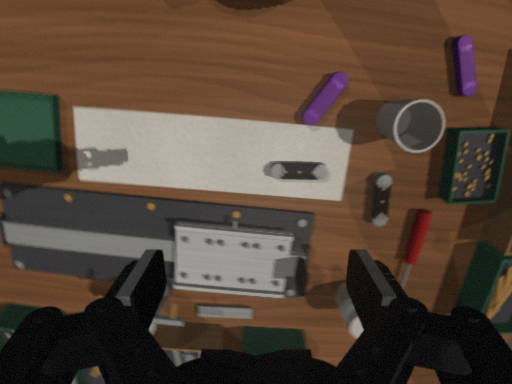

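View pics/top1.png

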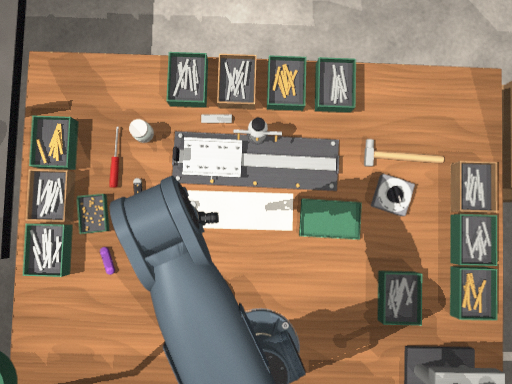

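View pics/scene1.png

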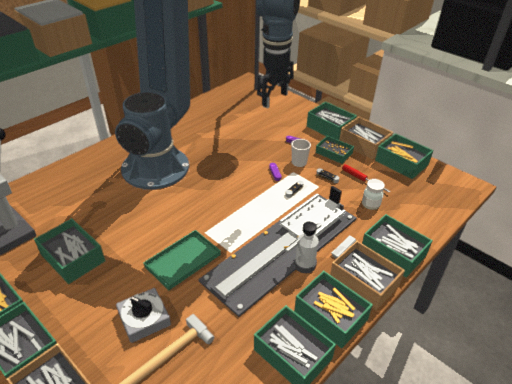

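Run:
```python
from h import *
np.set_printoptions(precision=4,suppress=True)
im=cv2.imread('pics/w1.png')
crop(im,250,60,150,180,4,'c1'); crop(im,0,180,320,120,2.5,'c2')
print(finder.find_in('wrist','knife1'))
for ends in [[(383,182),(380,220)],[(278,172),(319,171)]]:
    p=pix2w('wrist',ends,.012);print(p,p.mean(0),np.linalg.norm(p[0]-p[1]))
u=np.array([.6077,.0312]);yaw=-.0149
def L(x,y,z): return [u[0]+x*np.cos(yaw)-y*np.sin(yaw),u[1]+x*np.sin(yaw)+y*np.cos(yaw),z]
P=[L(x,y,.012) for x in(-.085,.085) for y in (-.27,.27)]+[L(0,.252,.095)]+[L(sx*.034,yc+sy*.02,.052) for yc in(.198,.14,.082) for sx in(-1,1) for sy in(-1,1)]
w=cv2.resize(im,None,fx=1.5,fy=1.5,interpolation=cv2.INTER_CUBIC)
for q in w2pix('wrist',P): cv2.circle(w,tuple(int(v*1.5+.25) for v in q),1,(0,0,255),-1)
cv2.imwrite('pics/ov.png',w)
```

```text
[{'bbox': [266.0, 157.7, 60.4, 22.4], 'conf': 0.86}, {'bbox': [302.7, 71.0, 47.7, 51.3], 'conf': 0.7}, {'bbox': [369.4, 172.1, 20.9, 52.8], 'conf': 0.6}]
[[0.4601 0.4074 0.012 ]
 [0.5271 0.4173 0.012 ]] [0.4936 0.4123 0.012 ] 0.067669627297569
[[0.4587 0.2351 0.012 ]
 [0.4513 0.2998 0.012 ]] [0.455  0.2675 0.012 ] 0.06507805789402542
```

View pics/c1.png

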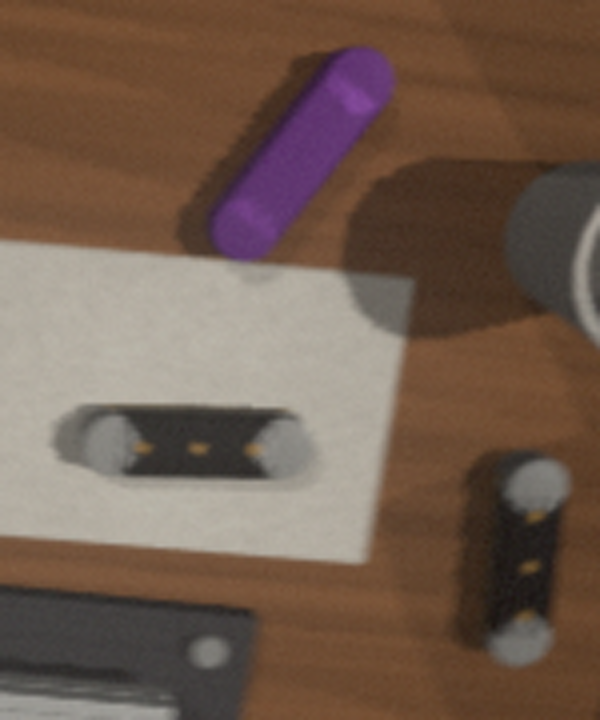

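View pics/ov.png

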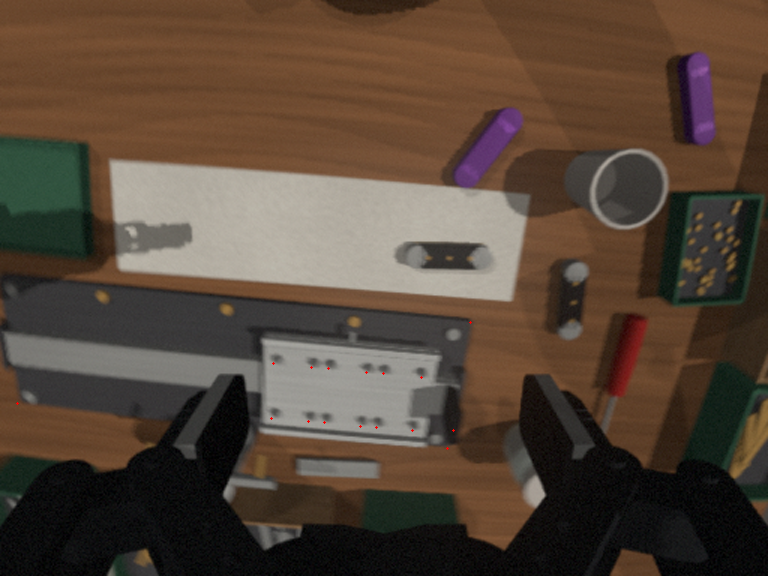

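Request:
send_rows(jaw=-0.3, rows=[[[0.2,0.3,-0.8],[0,0,-0.87]],[[0.2,0.3,-0.8],[0,0,-0.87]],[[0.2,0.3,-0.8],[0,0,-0.87]],[[0.2,0.3,-0.8],[0,0,-0.87]],[[0.2,0.3,-0.8],[0,0,-0.87]],[[0.2,0.3,-0.8],[0,0,-0.87]],[[0.2,0.3,-0.8],[0,0,-0.87]],[[0.2,0.3,-0.8],[0,0,-0.87]],[[0.2,0.3,-0.8],[0,0,-0.87]],[[0.2,0.3,-0.8],[0,0,-0.87]],[[0.2,0.3,-0.8],[0,0,-0.87]],[[0,0,0],[0,0,0]]])

```text
clock: 5.8
ee_pos: [0.4485, 0.248, 0.1807]
tool_rot: [[0.99, 0.139, 0.012], [0.139, -0.99, -0.015], [0.01, 0.016, -1.0]]
contact_force: [0.5, -0.4, -0.3]
width: 0.65
```

```bash
cat >> h.py <<'E'
def st():
    s=sensors.state();R=s['tool_rot'];print('t%.1f'%s['clock'],'p',s['ee_pos'].round(4),'yaw',round(np.degrees(np.arctan2(R[1,0],R[0,0])),2),'tilt',R[:2,2].round(4),'F',s['contact_force'].round(1),'w',round(s['width'],3));return s
E
python3 - <<'E'
from h import *
st();snap('wrist','w2')
E
```

```text
t5.8 p [0.4485 0.248  0.1807] yaw 8.01 tilt [ 0.0123 -0.0148] F [ 0.5 -0.4 -0.3] w 0.65
```

View pics/w2.png

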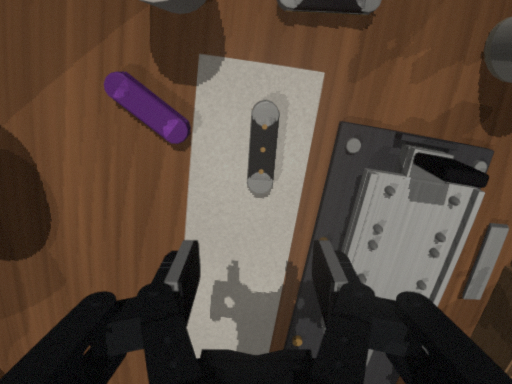

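Run:
```python
from h import *
np.set_printoptions(precision=4,suppress=True)
p=pix2w('wrist',[(265,112),(260,184),(263,150)],.017);d=p[0]-p[1];print(p,p[:2].mean(0),np.degrees(np.arctan2(d[1],d[0])),np.linalg.norm(d))
im=cv2.imread('pics/w2.png'); crop(im,330,110,182,200,4,'c3')
```

```text
[[0.4514 0.3014 0.017 ]
 [0.4573 0.2307 0.017 ]
 [0.455  0.2654 0.017 ]] [0.4543 0.2661 0.017 ] 94.74289172323621 0.07096691542182744
```

View pics/c3.png

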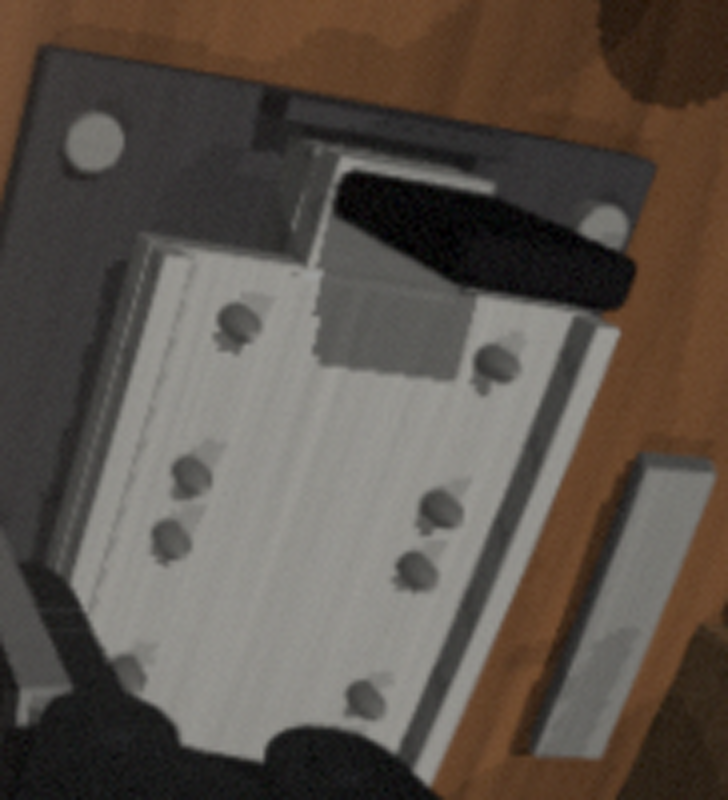

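Run:
```python
from h import *
np.set_printoptions(precision=4,suppress=True)
c=[(240,322),(497,362),(192,475),(441,508),(171,540),(417,570),(124,674),(366,697)]
p=pix2w('wrist',[(330+x/4-.4,110+y/4-.4) for x,y in c],.047);print(p)
print(p[:4].mean(0),p[4:].mean(0))
dx=(p[1]-p[0]+p[3]-p[2]+p[5]-p[4]+p[7]-p[6])/4;print(dx,np.linalg.norm(dx),np.degrees(np.arctan2(dx[1],dx[0])))
u=np.array([.6077,.0312]);yaw=-.0149
for y in(.198,.14,.082):print(u[0]-y*np.sin(yaw),u[1]+y*np.cos(yaw))
```

```text
[[0.5751 0.2515 0.047 ]
 [0.6423 0.2507 0.047 ]
 [0.5745 0.2118 0.047 ]
 [0.6416 0.211  0.047 ]
 [0.5742 0.1938 0.047 ]
 [0.6414 0.1932 0.047 ]
 [0.5728 0.1541 0.047 ]
 [0.6408 0.1543 0.047 ]]
[0.6084 0.2313 0.047 ] [0.6073 0.1738 0.047 ]
[ 0.0674 -0.0005  0.    ] 0.06738532561945682 -0.44882140105931584
0.6106500908388948 0.22917802141662663
0.6097859228153801 0.1711844595875138
0.6089217547918655 0.11319089775840094
```

Request:
send_rows(rows=[[[0.1,0.3,-0.9],[0.03,0.03,-0.1]],[[0.1,0.3,-0.9],[0.03,0.03,-0.1]],[[0.1,0.3,-0.9],[0.03,0.03,-0.1]],[[0.1,0.1,-0.9],[0,0,-0.1]],[[0,0,-0.9],[0,0,0]],[[0,0,-0.9],[0,0,0]],[[0,0,-0.8],[0,0,0]],[[0,0,0],[0,0,0]]])

```text
clock: 6.65
ee_pos: [0.46, 0.2647, 0.0651]
tool_rot: [[0.994, 0.107, 0.011], [0.107, -0.994, 0.005], [0.012, -0.004, -1.0]]
contact_force: [0.5, -0.6, 0.6]
width: 0.65
```

Run:
```python
from h import *
st();snap('wrist','w3')
```

```text
t6.7 p [0.46   0.2647 0.0651] yaw 6.14 tilt [0.0111 0.005 ] F [ 0.5 -0.6  0.6] w 0.65
```

View pics/w3.png

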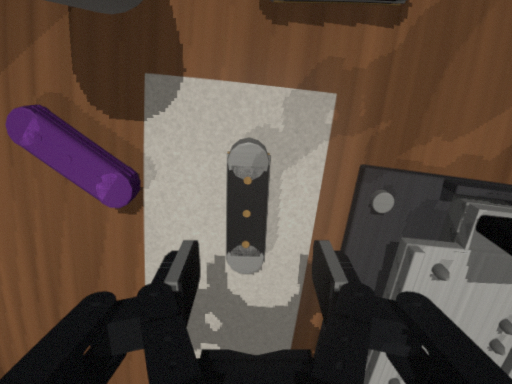

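Run:
```python
from h import *
np.set_printoptions(precision=4,suppress=True)
p=pix2w('wrist',[(248,158),(246,260),(247,213)],.017);d=p[0]-p[1];print(p,p[:2].mean(0),np.degrees(np.arctan2(d[1],d[0])),np.linalg.norm(d))
```

```text
[[0.4524 0.3022 0.017 ]
 [0.458  0.2319 0.017 ]
 [0.4553 0.2663 0.017 ]] [0.4552 0.2671 0.017 ] 94.58420077527137 0.07047298257917557
```

Request:
send_rows(rows=[[[-0.25,0.05,-0.5],[0,0.07,-0.1]],[[0,0,-0.7],[0,0,-0.05]],[[0,0,-0.7],[0,0,0]],[[0,0,0],[0,0,0]]])

```text
clock: 7.1
ee_pos: [0.4573, 0.2668, 0.0313]
tool_rot: [[0.996, 0.084, 0.007], [0.084, -0.996, 0.009], [0.007, -0.009, -1.0]]
contact_force: [-0.8, -0.4, 0.6]
width: 0.653
```

Request:
send_rows(rows=[[[-0.1,0,-0.5],[-0.06,0.04,0]],[[0,0,-0.5],[0,0,0]],[[0,0,-0.45],[0,0,0]],[[0,0,0],[0,0,0]]])

```text
clock: 7.5
ee_pos: [0.456, 0.2675, 0.0021]
tool_rot: [[0.996, 0.085, 0.002], [0.085, -0.996, 0.001], [0.002, -0.001, -1.0]]
contact_force: [-0.8, -0.9, -0.3]
width: 0.65
```

Request:
send_rows(jaw=1, rows=[[[0,0,0],[0,0,0]],[[0,0,0],[0,0,0]],[[0,0,0],[0,0,0]],[[0,0,0],[0,0,0]],[[0,0,0],[0,0,0]],[[0,0,0],[0,0,0]],[[0,0,0],[0,0,0]],[[0,0,0],[0,0,0]]])

```text
clock: 8.3
ee_pos: [0.4563, 0.2677, 0.0027]
tool_rot: [[0.996, 0.085, 0.003], [0.085, -0.996, 0.002], [0.003, -0.001, -1.0]]
contact_force: [0.2, 0.3, -0.3]
width: 0.287
```

Request:
send_rows(rows=[[[0,0,0.6],[0,0,0]],[[0,0,0.9],[0,0,0]],[[0,0,0.9],[0,0,0.3]],[[0,0,0.9],[0,0,0.8]],[[0,0,0.9],[0,0,0.9]],[[0,0,0.9],[0,0,0.9]],[[0,0,0.9],[0,0,0.9]],[[0.5,-0.3,0.9],[0,0,0.9]],[[0.5,-0.3,0],[0,0,0.9]],[[0.5,-0.3,0],[0,0,0.9]],[[0.5,-0.3,0],[0,0,0.9]],[[0.5,-0.3,0],[0,0,0.9]]])

```text
clock: 9.5
ee_pos: [0.5059, 0.2369, 0.1573]
tool_rot: [[0.189, 0.982, 0.007], [0.982, -0.189, 0.006], [0.007, 0.005, -1.0]]
contact_force: [0.1, 0.7, -0.8]
width: 0.283
```

Run:
```python
from h import *
st();snap('wrist','w4')
```

```text
t9.5 p [0.5059 0.2369 0.1573] yaw 79.09 tilt [0.0066 0.006 ] F [ 0.1  0.7 -0.8] w 0.283
```

View pics/w4.png

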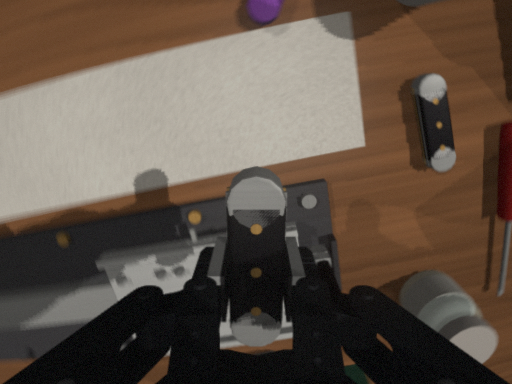

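Run:
```python
from h import *
np.set_printoptions(precision=4,suppress=True)
s=sensors.state()
p=pix2w('wrist',[(256,196),(256,272),(255,324)],s['ee_pos'][2]+.0153)
print((p-s['ee_pos'])@s['tool_rot'])
```

```text
[[ 0.0003 -0.0364 -0.0155]
 [ 0.0003  0.0006 -0.0153]
 [-0.0001  0.0308 -0.0151]]
```

Request:
send_rows(rows=[[[0.8,-0.5,0],[0,0,0.3]],[[0.8,-0.5,0],[0,0.02,0.3]],[[0.8,-0.5,0],[0,0.02,0.3]],[[0.8,-0.5,0],[0,0,0.3]],[[0.8,-0.5,-0.3],[0,0,0.1]],[[0.8,-0.5,-0.3],[0,0,0]],[[0.6,-0.4,-0.3],[0,0,0]],[[0,0,0],[0,0,0]]])

```text
clock: 10.35
ee_pos: [0.618, 0.1659, 0.1436]
tool_rot: [[-0.0, 1.0, 0.002], [1.0, 0.0, 0.008], [0.008, 0.002, -1.0]]
contact_force: [-0.8, 0.2, -1.1]
width: 0.286
```

Run:
```python
from h import *
st();snap('wrist','w5')
```

```text
t10.3 p [0.618  0.1659 0.1436] yaw 90.03 tilt [0.0021 0.0079] F [-0.8  0.2 -1.1] w 0.286
```

View pics/w5.png

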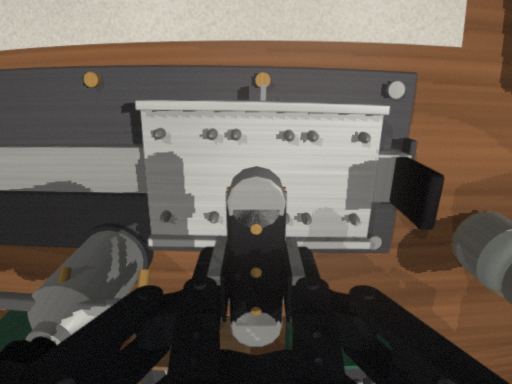

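Run:
```python
from h import *
crop(cv2.imread('pics/w5.png'),130,90,260,170,3,'c5')
```

```text
(no output)
```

View pics/c5.png

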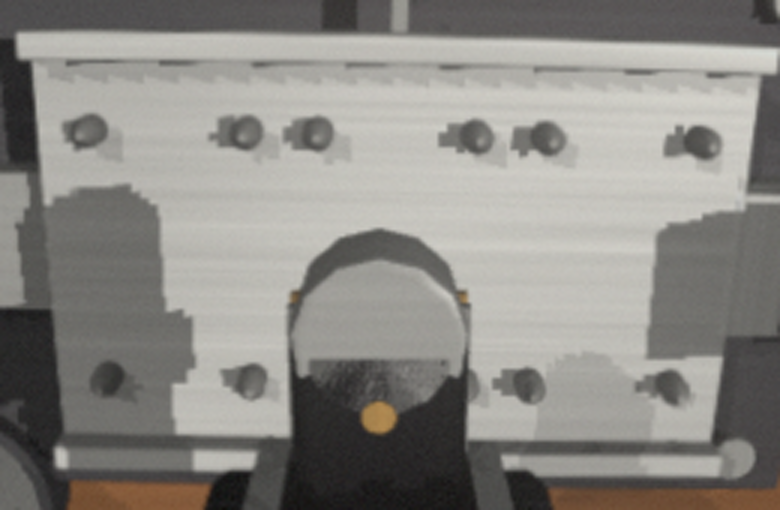

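Run:
```python
from h import *
from scipy.optimize import least_squares
np.set_printoptions(precision=4,suppress=True)
px={(2,-1,-1):(90,131),(2,-1,1):(244,132),(1,-1,-1):(316,132),(1,-1,1):(475,136),(0,-1,-1):(546,138),(0,-1,1):(702,142),(2,1,-1):(107,379),(2,1,1):(250,380),(0,1,-1):(527,385),(0,1,1):(671,386)}
for z in (.044,.047,.050):
    W=pix2w('wrist',[(130+x/3-.33,90+y/3-.33) for x,y in px.values()],z)[:,:2]
    L=np.array([(sx*.034,(1-n)*.058+sy*.02) for n,sx,sy in px])
    f=lambda v:(np.c_[np.cos(v[2])*L[:,0]-np.sin(v[2])*L[:,1]+v[0],np.sin(v[2])*L[:,0]+np.cos(v[2])*L[:,1]+v[1]]-W).ravel()
    r=least_squares(f,[.608,.173,0]);print(z,r.x,np.degrees(r.x[2]),np.abs(r.fun).max(),np.sqrt(2*r.cost/10))
s=sensors.state();print(s['ee_pos'])
```

```text
0.044 [ 0.6076  0.1715 -0.0185] -1.0627550063613442 0.0009421837682654643 0.0004711360611798273
0.047 [ 0.6068  0.1714 -0.0185] -1.0627493156460077 0.0018934823872960582 0.0011879251588219945
0.05 [ 0.606   0.1713 -0.0185] -1.0627543220096962 0.0028447756588784595 0.0019709320418352513
[0.6174 0.1664 0.144 ]
```

Request:
send_rows(rows=[[[-0.3,0.15,-0.5],[-0.05,0.01,-0.08]],[[-0.2,0.1,-0.5],[0,0,-0.05]],[[0,0,-0.6],[0,0,0]],[[0,0,-0.6],[0,0,0]],[[0,0,-0.5],[0,0,0]],[[0,0,0],[0,0,0]]])

```text
clock: 11.0
ee_pos: [0.6032, 0.1735, 0.085]
tool_rot: [[0.019, 1.0, -0.002], [1.0, -0.019, -0.0], [-0.0, -0.002, -1.0]]
contact_force: [-0.4, 0.4, -1.6]
width: 0.289
```

Run:
```python
from h import *
st();snap('wrist','w6')
```

```text
t11.0 p [0.6032 0.1735 0.085 ] yaw 88.88 tilt [-0.0022 -0.0001] F [-0.4  0.4 -1.6] w 0.289
```

View pics/w6.png

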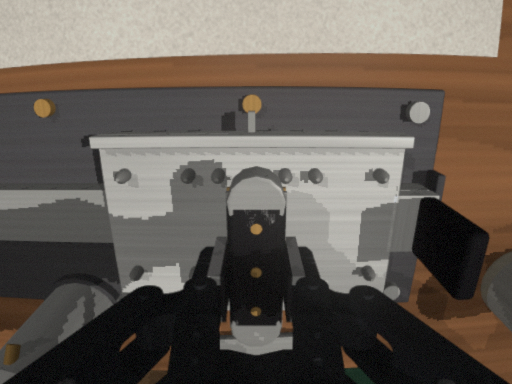

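Request:
send_rows(rows=[[[0.22,-0.1,-0.3],[0,0,0]],[[0,0,-0.4],[0,0,0]],[[0,0,0],[0,0,0]]])

```text
clock: 11.35
ee_pos: [0.6093, 0.1714, 0.0713]
tool_rot: [[0.02, 1.0, 0.0], [1.0, -0.02, 0.001], [0.001, 0.0, -1.0]]
contact_force: [-0.2, -0.3, -0.4]
width: 0.285
```

Run:
```python
from h import *
st();im=snap('wrist','w7')
crop(im,90,100,340,260,2.2,'c7')
```

```text
t11.3 p [0.6093 0.1714 0.0713] yaw 88.87 tilt [0.0003 0.0006] F [-0.2 -0.3 -0.4] w 0.285
```

View pics/c7.png

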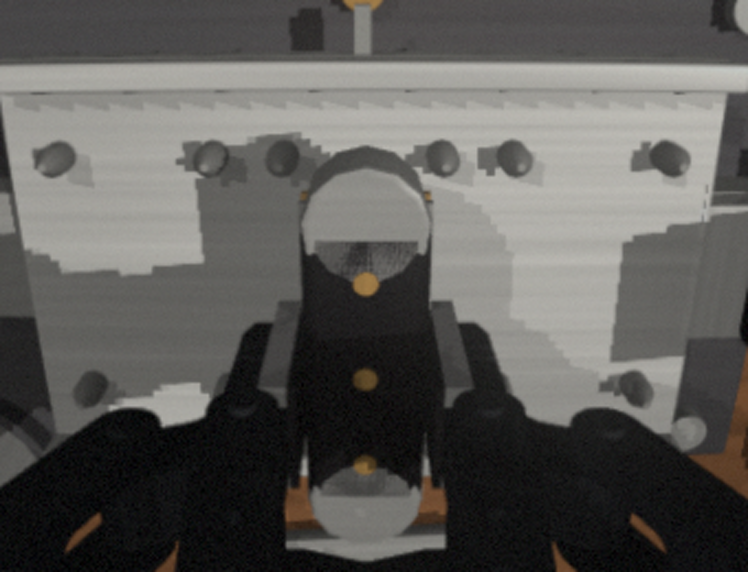

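Request:
send_rows(rows=[[[-0.05,0,-0.35],[0,0,0]],[[0,0,-0.35],[0,0,0]],[[0,0,-0.35],[0,0,0]],[[0,0,0],[0,0,0]]])

```text
clock: 11.8
ee_pos: [0.6088, 0.1714, 0.0496]
tool_rot: [[0.02, 1.0, 0.002], [1.0, -0.02, 0.001], [0.001, 0.002, -1.0]]
contact_force: [-0.4, -0.4, -0.1]
width: 0.287
```

Request:
send_rows(rows=[[[0,0,-0.2],[0,0,0]],[[0,0,-0.15],[0,0,0]],[[0,0,0],[0,0,0]]])

```text
clock: 12.1
ee_pos: [0.609, 0.1715, 0.0423]
tool_rot: [[0.02, 1.0, 0.002], [1.0, -0.02, 0.001], [0.001, 0.002, -1.0]]
contact_force: [-0.7, -0.7, 1.4]
width: 0.286
```

Request:
send_rows(jaw=0.05, rows=[[[0,0,0],[0,0,0]],[[0,0,0],[0,0,0]],[[0,0,0],[0,0,0]],[[0,0,0],[0,0,0]],[[0,0,0],[0,0,0]]])

```text
clock: 12.6
ee_pos: [0.6095, 0.1717, 0.0428]
tool_rot: [[0.02, 1.0, 0.004], [1.0, -0.02, 0.001], [0.002, 0.004, -1.0]]
contact_force: [-0.5, -0.6, 0.2]
width: 0.476
```

Request:
send_rows(rows=[[[0,0,0.3],[0,0,0]],[[0,0,0.6],[0,0,0]],[[0,0,0.9],[0,0,0]],[[0,0,0.9],[0,0,0]],[[0,0,0.9],[0,0,0]],[[0,0,0.9],[0,0,0]],[[0,0.3,0.6],[0,0,0]],[[-0.5,1,0],[0,0,0]],[[-0.5,1,0],[0,0,0]],[[-0.5,1,0],[0,0,0]]])

```text
clock: 13.6
ee_pos: [0.5809, 0.2372, 0.1591]
tool_rot: [[0.024, 1.0, 0.011], [1.0, -0.025, 0.003], [0.004, 0.011, -1.0]]
contact_force: [0.7, -0.1, -0.6]
width: 0.475
```

Run:
```python
from h import *
st();im=snap('wrist','w8');im=snap('top','t8');crop(im,80,90,200,150,4,'c8')
print([(d['bbox'],d['conf']) for d in finder.find_in('top','knife1')])
```

```text
t13.6 p [0.5809 0.2372 0.1591] yaw 88.6 tilt [0.0112 0.0035] F [ 0.7 -0.1 -0.6] w 0.475
[([99.2, 247.3, 14.7, 28.6], 0.69), ([132.2, 176.7, 12.6, 29.9], 0.63), ([205.9, 142.7, 10.9, 25.8], 0.49)]
```

View pics/w8.png

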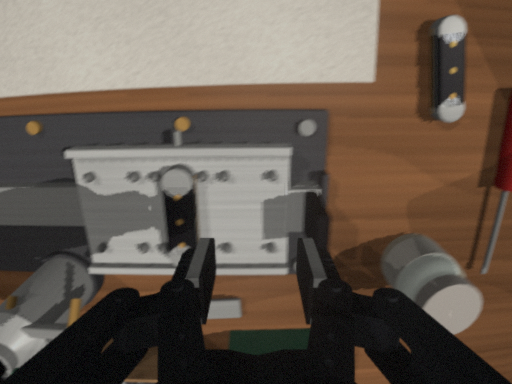

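View pics/t8.png

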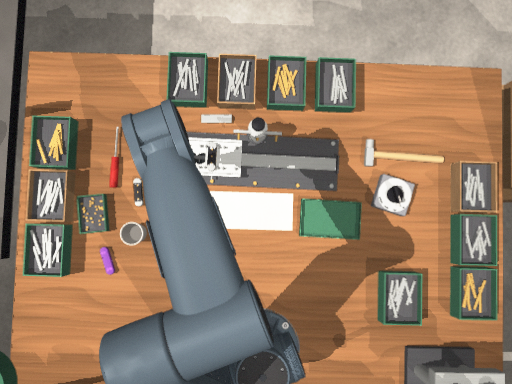

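Run:
```python
from h import *
np.set_printoptions(precision=4,suppress=True)
p=pix2w('wrist',[(453,29),(451,108),(453,70)],.017);d=p[1]-p[0];print(p,p[:2].mean(0),np.degrees(np.arctan2(d[1],d[0])),np.linalg.norm(d))
```

```text
[[0.4567 0.4075 0.017 ]
 [0.523  0.4144 0.017 ]
 [0.4903 0.4117 0.017 ]] [0.4899 0.411  0.017 ] 5.917153650752745 0.06658329055306247
```

Run:
```python
from h import *
np.set_printoptions(precision=4,suppress=True)
# cup rim in top0 crop tA: left 160,right 252, top 488, bottom 580
print(pix2w('top',[(80+206/4,100+488/4),(80+206/4,100+580/4),(80+160/4,100+533/4),(80+252/4,100+533/4)],.085))
```

```text
[[0.3953 0.4078 0.085 ]
 [0.325  0.4045 0.085 ]
 [0.3598 0.4413 0.085 ]
 [0.362  0.371  0.085 ]]
```

Request:
send_rows(jaw=-0.3, rows=[[[-0.4,0.9,0],[0,0.03,0.1]],[[-0.4,0.9,0],[0,0.04,0.1]],[[-0.4,0.9,0],[0,0,0.1]],[[-0.4,0.9,0],[0,0,0.1]],[[-0.4,0.9,-0.2],[0,0,0.1]],[[-0.5,0.9,-0.4],[0,0,0.1]],[[-0.5,0.9,-0.6],[0,0,0.1]],[[-0.5,0.9,-0.6],[0,0,0.1]],[[-0.4,0.9,-0.6],[0,0,0.1]],[[-0.3,0.4,-0.6],[0,0,0.1]],[[0,0,-0.5],[0,0,0]],[[0,0,0],[0,0,0]]])

```text
clock: 14.95
ee_pos: [0.4958, 0.4117, 0.0897]
tool_rot: [[-0.132, 0.991, 0.003], [0.991, 0.132, 0.003], [0.003, 0.003, -1.0]]
contact_force: [-0.0, -0.9, -0.1]
width: 0.654
```

Run:
```python
from h import *
st();im=snap('wrist','w9')
print([(d['bbox'],d['conf']) for d in finder.find_in('wrist','knife1')])
```

```text
t14.9 p [0.4958 0.4117 0.0897] yaw 97.61 tilt [0.0025 0.003 ] F [-0.  -0.9 -0.1] w 0.654
[([235.5, 130.9, 40.7, 122.7], 0.92), ([51.8, 1.8, 39.5, 5.3], 0.72)]
```

View pics/w9.png

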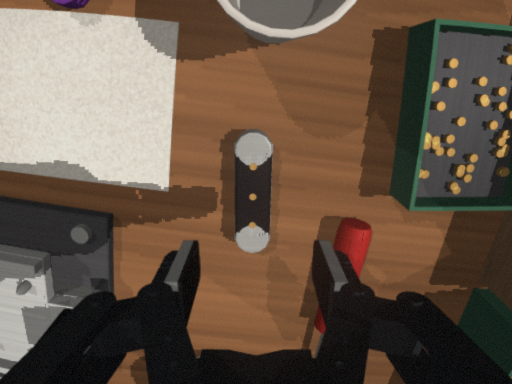

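Run:
```python
from h import *
np.set_printoptions(precision=4,suppress=True)
p=pix2w('wrist',[(254,148),(252,236),(253,197)],.017);d=p[1]-p[0];print(p,p[:2].mean(0),np.degrees(np.arctan2(d[1],d[0])),np.linalg.norm(d))
print(pix2w('wrist',[(339,228),(330,260),(318,320),(355,217)],.012))
s=sensors.state();print((p-s['ee_pos'])@s['tool_rot'])
```

```text
[[0.4587 0.4064 0.017 ]
 [0.5248 0.4136 0.017 ]
 [0.4939 0.4103 0.017 ]] [0.4917 0.41   0.017 ] 6.190814407014786 0.06649294188738265
[[0.5123 0.4788 0.012 ]
 [0.5406 0.4778 0.012 ]
 [0.6005 0.4805 0.012 ]
 [0.5018 0.4889 0.012 ]]
[[-0.0007 -0.0387  0.0739]
 [-0.0023  0.0278  0.0742]
 [-0.0015 -0.0032  0.0741]]
```

Request:
send_rows(jaw=-0.2, rows=[[[-0.1,-0.07,-0.6],[0,0,-0.1]],[[0,0,-0.8],[0,0,-0.05]],[[0,0,-0.8],[0,0,0]],[[0,0,-0.8],[0,0,0]],[[0,0,-0.6],[0,0,0]],[[0,0,0],[0,0,0]]])

```text
clock: 15.65
ee_pos: [0.4976, 0.4071, 0.0175]
tool_rot: [[-0.098, 0.995, 0.008], [0.995, 0.098, 0.007], [0.006, 0.009, -1.0]]
contact_force: [-1.2, 0.2, -0.1]
width: 0.6
```

Request:
send_rows(rows=[[[-0.2,0.15,-0.2],[-0.04,0.05,0.05]],[[0,0,-0.35],[0,0,0]],[[0,0,-0.15],[0,0,0]],[[0,0,0],[0,0,0]]])

```text
clock: 16.05
ee_pos: [0.4943, 0.4107, 0.0039]
tool_rot: [[-0.106, 0.994, 0.002], [0.994, 0.106, 0.002], [0.001, 0.002, -1.0]]
contact_force: [0.9, 1.3, 0.0]
width: 0.598
```

Request:
send_rows(jaw=1, rows=[[[0,0,0],[0,0,0]],[[0,0,0],[0,0,0]],[[0,0,0],[0,0,0]],[[0,0,0],[0,0,0]],[[0,0,0],[0,0,0]],[[0,0,0],[0,0,0]],[[0,0,0],[0,0,0]]])

```text
clock: 16.75
ee_pos: [0.4947, 0.4111, 0.0051]
tool_rot: [[-0.106, 0.994, 0.003], [0.994, 0.106, 0.003], [0.002, 0.003, -1.0]]
contact_force: [0.2, -0.6, -1.1]
width: 0.279
```

Request:
send_rows(rows=[[[0,0,0.5],[0,0,0]],[[0,0,0.8],[0,0,0]],[[0,0,0.9],[0,0,0]],[[0,0,0.9],[0,0,-0.1]],[[0,0,0.9],[0,0,-0.1]],[[0,0,0.9],[0,0,-0.1]],[[0.5,-0.8,0.9],[0,0,-0.1]],[[0.5,-0.8,0.5],[0,0,-0.1]],[[0.5,-0.8,0],[0,0,-0.1]],[[0.5,-0.8,0],[0,0,-0.1]],[[0.5,-0.8,0],[0,0,-0.1]],[[0.5,-0.8,0],[0,0,-0.1]]])

```text
clock: 17.95
ee_pos: [0.556, 0.311, 0.1427]
tool_rot: [[0.033, 0.999, 0.006], [0.999, -0.033, 0.004], [0.004, 0.006, -1.0]]
contact_force: [0.4, 0.2, -0.6]
width: 0.284
```

Run:
```python
from h import *
st();im=snap('wrist','w10')
```

```text
t17.9 p [0.556  0.311  0.1427] yaw 88.13 tilt [0.0057 0.0041] F [ 0.4  0.2 -0.6] w 0.284
```

View pics/w10.png

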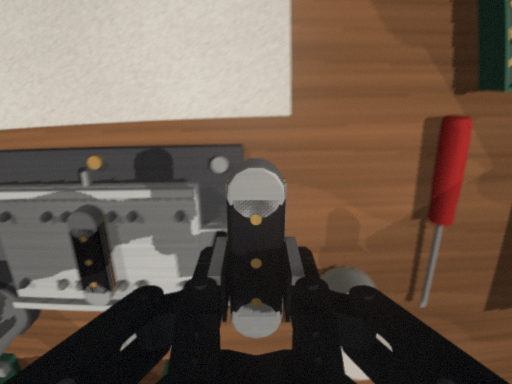

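Run:
```python
from h import *
np.set_printoptions(precision=4,suppress=True)
s=sensors.state()
p=pix2w('wrist',[(256,191),(256,263),(256,319)],s['ee_pos'][2]+.013)
print((p-s['ee_pos'])@s['tool_rot'])
```

```text
[[ 0.0004 -0.0377 -0.0132]
 [ 0.0004 -0.0027 -0.013 ]
 [ 0.0004  0.0297 -0.0128]]
```

Request:
send_rows(rows=[[[0.4,-0.6,0],[0,0.03,0.05]],[[0.4,-0.6,0],[0,0,0.05]],[[0.4,-0.6,0],[0,0,0]],[[0.4,-0.6,-0.2],[0,0,0]],[[0.4,-0.6,-0.4],[0,0,0]],[[0.4,-0.6,-0.5],[0,0,0]],[[0.2,-0.2,-0.5],[0,0,0]],[[0,0,-0.4],[0,0,0]],[[0,0,0],[0,0,0]]])

```text
clock: 18.9
ee_pos: [0.6131, 0.2234, 0.0984]
tool_rot: [[0.026, 1.0, -0.001], [1.0, -0.026, 0.002], [0.002, -0.001, -1.0]]
contact_force: [-0.5, 0.0, -1.2]
width: 0.283
```

Run:
```python
from h import *
st();im=snap('wrist','w11')
crop(im,30,90,360,270,2.2,'c11')
```

```text
t18.9 p [0.6131 0.2234 0.0984] yaw 88.51 tilt [-0.0008  0.0023] F [-0.5  0.  -1.2] w 0.283
```

View pics/c11.png

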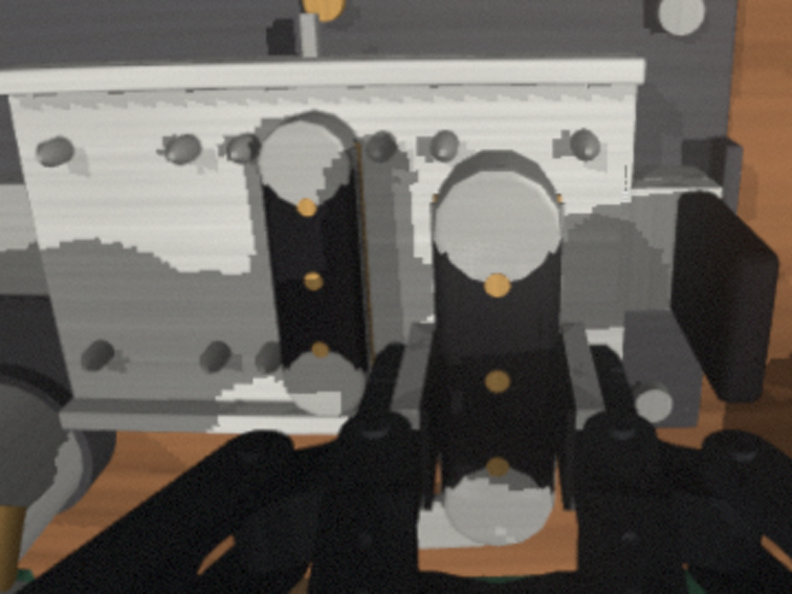

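Request:
send_rows(rows=[[[-0.05,0.3,0],[-0.015,0,0.05]],[[0,0,-0.4],[0,0,0]],[[0,0,-0.4],[0,0,0]],[[0,0,0],[0,0,0]]])

```text
clock: 19.35
ee_pos: [0.6117, 0.2323, 0.0826]
tool_rot: [[0.015, 1.0, 0.001], [1.0, -0.015, 0.001], [0.001, 0.001, -1.0]]
contact_force: [-0.0, -0.3, -0.9]
width: 0.281
```

Run:
```python
from h import *
st();im=snap('wrist','w12')
crop(im,30,90,360,270,2.2,'c12')
```

```text
t19.4 p [0.6117 0.2323 0.0826] yaw 89.15 tilt [0.0011 0.0008] F [-0.  -0.3 -0.9] w 0.281
```

View pics/c12.png

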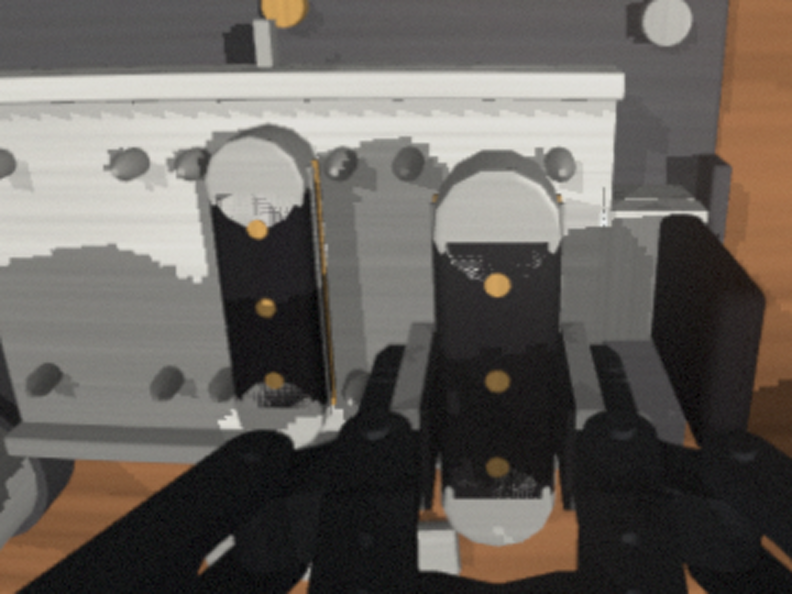

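Request:
send_rows(rows=[[[0,-0.14,-0.3],[0,0,0]],[[0,0,-0.4],[0,0,0]],[[0,0,-0.4],[0,0,0]],[[0,0,-0.3],[0,0,0]],[[0,0,0],[0,0,0]]])

```text
clock: 19.9
ee_pos: [0.6119, 0.2291, 0.0528]
tool_rot: [[0.015, 1.0, 0.002], [1.0, -0.015, 0.001], [0.001, 0.002, -1.0]]
contact_force: [0.0, -0.6, -1.0]
width: 0.284
```

Request:
send_rows(rows=[[[0,0,-0.2],[0,0,0]],[[0,0,-0.15],[0,0,0]],[[0,0,0],[0,0,0]]])

```text
clock: 20.2
ee_pos: [0.612, 0.2291, 0.0452]
tool_rot: [[0.015, 1.0, 0.002], [1.0, -0.015, 0.001], [0.001, 0.002, -1.0]]
contact_force: [0.5, -0.4, -1.8]
width: 0.283
```

Request:
send_rows(jaw=0.05, rows=[[[0,0,0],[0,0,0]],[[0,0,0],[0,0,0]],[[0,0,0],[0,0,0]],[[0,0,0],[0,0,0]],[[0,0,0],[0,0,0]]])

```text
clock: 20.7
ee_pos: [0.6126, 0.2244, 0.0461]
tool_rot: [[0.019, 1.0, 0.003], [1.0, -0.019, -0.007], [-0.007, 0.003, -1.0]]
contact_force: [-0.4, -0.3, -0.4]
width: 0.472
```

Request:
send_rows(rows=[[[0,0,0.3],[0,0,0]],[[0,0,0.6],[0,0,0]],[[0,0,0.9],[0,0,0]],[[0,0,0.9],[0,0,0]],[[0,0,0.9],[0,0,0]],[[0,0,0.9],[0,0,0]],[[0,0,0.9],[0,0,0]],[[-0.5,0,0.9],[0,0,0]],[[-1,0,0.9],[0,0,0]],[[-1,0,0.9],[0,0,0]],[[-1,0,0.9],[0,0,0]]])

```text
clock: 21.8
ee_pos: [0.5414, 0.2262, 0.2406]
tool_rot: [[0.017, 1.0, 0.007], [1.0, -0.017, -0.004], [-0.003, 0.007, -1.0]]
contact_force: [0.5, 0.4, 0.5]
width: 0.474
```

Run:
```python
from h import *
st();im=snap('wrist','w13')
```

```text
t21.8 p [0.5414 0.2262 0.2406] yaw 89.0 tilt [ 0.0074 -0.0035] F [0.5 0.4 0.5] w 0.474
```

View pics/w13.png

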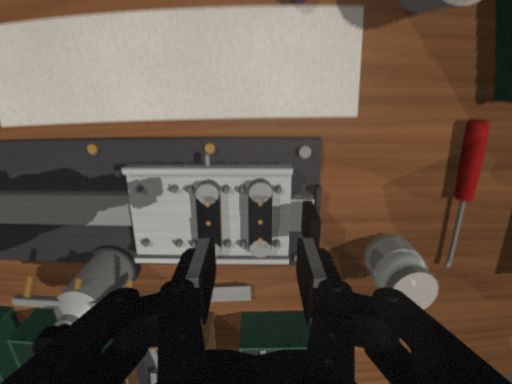

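Request:
send_rows(rows=[[[-0.1,-1,0.1],[0,0,0]],[[-0.1,-1,0.1],[0,0.03,0]],[[-0.1,-1,0],[0,0,0]],[[-0.1,-1,0],[0,0,0]],[[-0.1,-1,0],[0,0,0]],[[-0.1,-1,0],[0,0,0]],[[-0.1,-1,0],[0,0,0]],[[-0.1,-1,0],[0,0,0]],[[-0.1,-1,0],[0,0,0]],[[-0.1,-1,0],[0,0,0]],[[-0.1,-1,0],[0,0,0]],[[-0.1,-1,0],[0,0,0]]])

```text
clock: 23.05
ee_pos: [0.5129, -0.0289, 0.2569]
tool_rot: [[0.014, 1.0, 0.015], [1.0, -0.014, -0.001], [-0.001, 0.015, -1.0]]
contact_force: [0.0, -0.1, -0.2]
width: 0.477
```

Request:
send_rows(rows=[[[-0.1,-1,0],[0,0,0]],[[-0.1,-1,0],[0,0,0]],[[-0.1,-1,0],[0,0,0]],[[-0.1,-1,0],[0,0,0]],[[-0.1,-1,0],[0,0,0]],[[-0.1,-1,0],[0,0,0]],[[-0.1,-1,0],[0,0,0]],[[-0.1,-1,0],[0,0,0]],[[-0.1,-1,0],[0,0,0]],[[-0.1,-1,0],[0,0,0]],[[-0.1,-1,0],[0,0,0]],[[-0.1,-1,0],[0,0,0]]])

```text
clock: 24.25
ee_pos: [0.4811, -0.2888, 0.262]
tool_rot: [[0.019, 1.0, 0.017], [1.0, -0.019, -0.005], [-0.004, 0.017, -1.0]]
contact_force: [-0.4, -0.2, 1.2]
width: 0.477
```

Request:
send_rows(rows=[[[-0.1,-1,0],[0,0,0]],[[-0.1,-1,0],[0,0,0]],[[-0.1,-1,0],[0,0,0]],[[-0.1,-1,0],[0,0,0]],[[-0.1,-1,0],[0,0,0]],[[-0.1,-1,0],[0,0,0]],[[-0.1,-1,0],[0,0,0]],[[-0.1,-1,0],[0,0,0]],[[0,0,0],[0,0,0]]])

```text
clock: 25.15
ee_pos: [0.4559, -0.4639, 0.2646]
tool_rot: [[0.024, 1.0, 0.017], [1.0, -0.024, -0.007], [-0.007, 0.017, -1.0]]
contact_force: [0.2, 0.4, -0.4]
width: 0.472
```

Run:
```python
from h import *
print(st()['qpos']);im=snap('wrist','w14');snap('top','t14');snap('scene','s14')
```

```text
t25.1 p [ 0.4559 -0.4639  0.2646] yaw 88.6 tilt [ 0.0168 -0.0071] F [ 0.2  0.4 -0.4] w 0.472
[-0.79743747  0.44404071  0.37640428  1.4863067   0.00706914 -0.77304881]
```

View pics/w14.png

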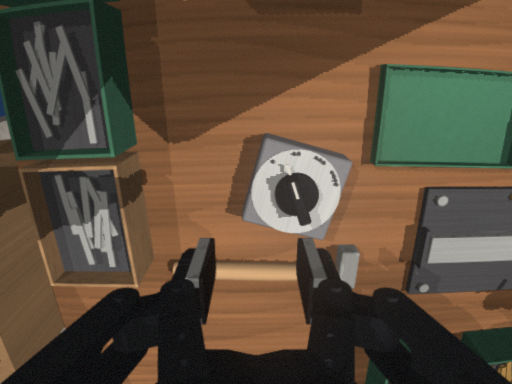

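View pics/t14.png

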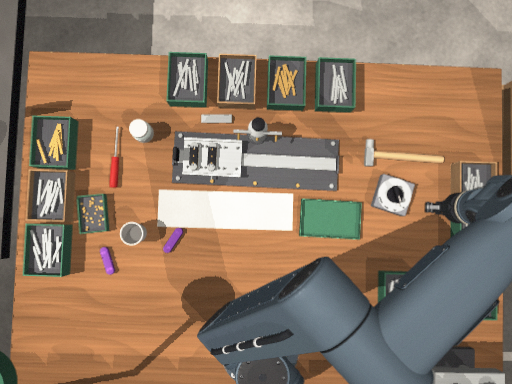

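View pics/s14.png

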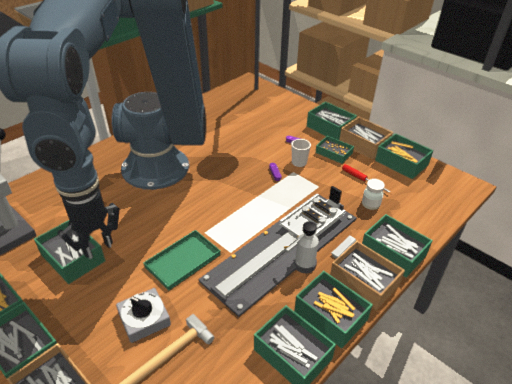

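Run:
```python
from h import *
crop(cv2.imread('pics/w14.png'),235,125,125,120,6,'c14')
```

```text
(no output)
```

View pics/c14.png

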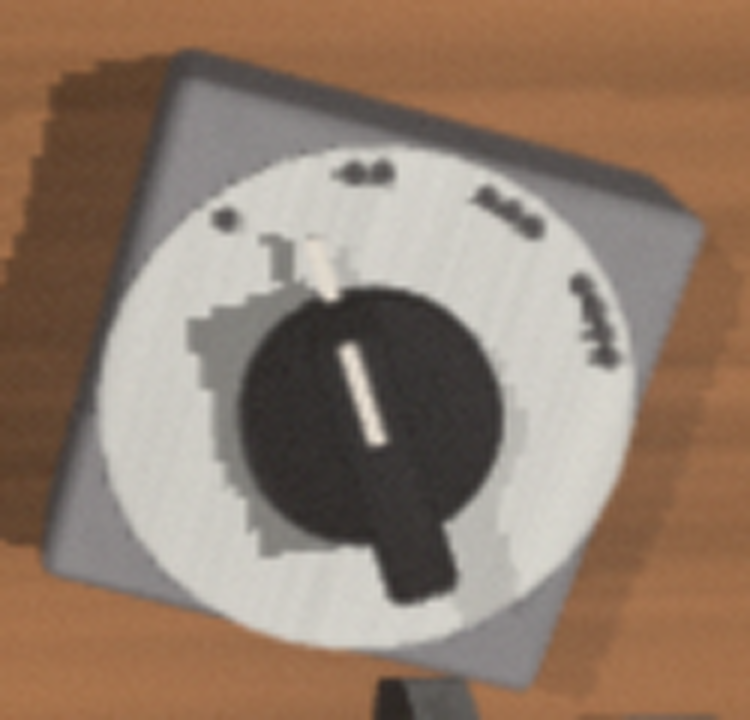

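Run:
```python
from h import *
np.set_printoptions(precision=4,suppress=True)
f=lambda l:[(235+x/6-.42,125+y/6-.42) for x,y in l]
p=pix2w('wrist',f([(377,443),(348,345)]),.077);print(p);d=p[1]-p[0];print(np.degrees(np.arctan2(d[1],d[0])))
m=pix2w('wrist',f([(227,217),(363,173),(510,213),(595,322)]),.042)
c=pix2w('wrist',f([(180,75),(705,230),(525,688),(48,570)]),.04);print(c,c.mean(0),np.linalg.norm(c-np.roll(c,1,0),axis=1))
o=c.mean(0)
for q in m: print(q,np.degrees(np.arctan2(*(q-o)[1::-1])),np.linalg.norm((q-o)[:2]))
print(pix2w('wrist',f([(318,240),(335,298)]),.06))
print(pix2w('wrist',f([(365,145),(335,648),(98,415),(635,380)]),.042))
```

```text
[[ 0.5009 -0.4171  0.077 ]
 [ 0.4819 -0.4227  0.077 ]]
-163.53736118707567
[[ 0.4394 -0.4514  0.04  ]
 [ 0.4718 -0.3485  0.04  ]
 [ 0.5723 -0.3794  0.04  ]
 [ 0.5423 -0.4803  0.04  ]] [ 0.5065 -0.4149  0.04  ] [0.1069 0.1079 0.1051 0.1053]
[ 0.4669 -0.4427  0.042 ] -144.83235263997247 0.04834223534667218
[ 0.4587 -0.4165  0.042 ] -178.10551860013672 0.04776168366340866
[ 0.4672 -0.3877  0.042 ] 145.29012663465258 0.04775790232985847
[ 0.4898 -0.3698  0.042 ] 110.29643399229029 0.0480859096786347
[[ 0.467  -0.4267  0.06  ]
 [ 0.4783 -0.4234  0.06  ]]
[[ 0.4532 -0.4162  0.042 ]
 [ 0.5607 -0.4205  0.042 ]
 [ 0.5074 -0.4689  0.042 ]
 [ 0.5022 -0.361   0.042 ]]
```

Request:
send_rows(jaw=-0.2, rows=[[[0.3,0.3,-0.5],[0.05,0.06,0.2]],[[0.3,0.3,-0.8],[0,0.05,0.25]],[[0.3,0.3,-0.8],[0,0,0.25]],[[0.3,0.3,-0.8],[0,0,0.25]],[[0.3,0.3,-0.8],[0,0,0.25]],[[0.3,0.3,-0.8],[0,0,0.25]],[[0.3,0.3,-0.8],[0,0,0.25]],[[0.3,0.2,-0.8],[0,0,0.2]],[[0,0,-0.8],[0,0,0]],[[0,0,-0.3],[0,0,0]],[[0,0,0],[0,0,0]]])

```text
clock: 26.4
ee_pos: [0.5096, -0.3986, 0.1123]
tool_rot: [[-0.297, 0.955, -0.005], [0.955, 0.297, 0.008], [0.01, -0.002, -1.0]]
contact_force: [0.3, 0.2, -0.5]
width: 0.598
```

Run:
```python
from h import *
st();im=snap('wrist','w15')
```

```text
t26.4 p [ 0.5096 -0.3986  0.1123] yaw 107.29 tilt [-0.0051  0.0084] F [ 0.3  0.2 -0.5] w 0.598
```

View pics/w15.png

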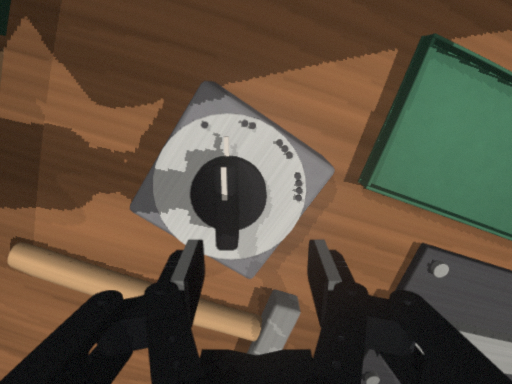

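Run:
```python
from h import *
np.set_printoptions(precision=4,suppress=True)
p=pix2w('wrist',[(225,199),(224,168),(228,246)],.077);print(p);d=p[1]-p[2];print(np.degrees(np.arctan2(d[1],d[0])),np.linalg.norm(d))
m=pix2w('wrist',[(204,125),(247,125),(285,149),(298,187)],.042);print(m)
A=np.c_[2*m[:,:2],np.ones(4)];x=np.linalg.lstsq(A,(m[:,:2]**2).sum(1),rcond=None)[0];print(x[:2])
c=pix2w('wrist',[(207,83),(333,170),(251,276),(132,207)],.04);print(c.mean(0))
```

```text
[[ 0.4995 -0.4201  0.077 ]
 [ 0.4816 -0.4257  0.077 ]
 [ 0.5289 -0.41    0.077 ]]
-161.69238374853606 0.04988390640746719
[[ 0.467  -0.4464  0.042 ]
 [ 0.4588 -0.4195  0.042 ]
 [ 0.4665 -0.3905  0.042 ]
 [ 0.4893 -0.3731  0.042 ]]
[ 0.507  -0.4183]
[ 0.5051 -0.4175  0.04  ]
```

Request:
send_rows(rows=[[[-0.15,-0.5,0],[-0.05,-0.03,0]],[[0,-0.4,-0.3],[0,0,0]],[[0,0,-0.5],[0,0,0]],[[0,0,-0.5],[0,0,0]],[[0,0,0],[0,0,0]]])

```text
clock: 26.95
ee_pos: [0.5069, -0.4199, 0.0871]
tool_rot: [[-0.296, 0.955, 0.003], [0.955, 0.296, -0.003], [-0.004, 0.002, -1.0]]
contact_force: [-0.0, -0.1, -0.7]
width: 0.598
```

Request:
send_rows(rows=[[[0,0.17,-0.4],[0,0,0]],[[0,0,-0.5],[0,0,0]],[[0,0,-0.4],[0,0,0]],[[0,0,0],[0,0,0]]])

```text
clock: 27.35
ee_pos: [0.5065, -0.4156, 0.0582]
tool_rot: [[-0.296, 0.955, 0.002], [0.955, 0.296, -0.002], [-0.002, 0.002, -1.0]]
contact_force: [0.4, -1.0, -0.2]
width: 0.597
```

Request:
send_rows(jaw=1, rows=[[[0,0,0],[0,0,0]],[[0,0,0],[0,0,0]],[[0,0,0],[0,0,0]],[[0,0,0],[0,0,0]],[[0,0,0],[0,0,0]],[[0,0,0],[0,0,0]],[[0,0,0],[0,0,0]],[[0,0,0],[0,0,0]]])

```text
clock: 28.15
ee_pos: [0.5074, -0.418, 0.0586]
tool_rot: [[-0.296, 0.955, 0.004], [0.955, 0.296, -0.006], [-0.007, 0.002, -1.0]]
contact_force: [0.1, -1.1, -2.0]
width: 0.149
```

Run:
```python
from h import *
s=st();print(s['ft_torque'])
```

```text
t28.1 p [ 0.5074 -0.418   0.0586] yaw 107.2 tilt [ 0.0036 -0.0061] F [ 0.1 -1.1 -2. ] w 0.149
[ 0.17546346 -0.0180789   0.03062123]
```

Request:
send_rows(rows=[[[0,0,0],[0,0,-0.5]],[[0,0,0],[0,0,-0.5]],[[0,0,0],[0,0,-0.5]],[[0,0,0],[0,0,-0.5]],[[0,0,0],[0,0,-0.5]],[[0,0,0],[0,0,-0.5]],[[0,0,0],[0,0,-0.5]],[[0,0,0],[0,0,-0.5]],[[0,0,0],[0,0,-0.5]],[[0,0,0],[0,0,-0.5]],[[0,0,0],[0,0,0]]])

```text
clock: 29.25
ee_pos: [0.5076, -0.4184, 0.0586]
tool_rot: [[0.462, 0.887, -0.001], [0.887, -0.462, -0.008], [-0.007, 0.002, -1.0]]
contact_force: [0.2, -0.6, -1.3]
width: 0.147
```

Run:
```python
from h import *
s=st();print(s['ft_torque'])
```

```text
t29.2 p [ 0.5076 -0.4184  0.0586] yaw 62.48 tilt [-0.0014 -0.0076] F [ 0.2 -0.6 -1.3] w 0.147
[ 0.16296588 -0.14549862 -0.02929097]
```

Need −7° more (−0.12 rad).

Request:
send_rows(rows=[[[0,0,0],[0,0,-0.4]],[[0,0,0],[0,0,-0.4]],[[0,0,0],[0,0,0]],[[0,0,0],[0,0,0]]])

```text
clock: 29.65
ee_pos: [0.5076, -0.4185, 0.0586]
tool_rot: [[0.56, 0.828, -0.002], [0.828, -0.56, -0.007], [-0.007, 0.003, -1.0]]
contact_force: [-0.0, -1.7, -3.0]
width: 0.149
```

Run:
```python
from h import *
s=st();print(s['ft_torque'])
im=snap('wrist','w16')
```

```text
t29.6 p [ 0.5076 -0.4185  0.0586] yaw 55.94 tilt [-0.002  -0.0074] F [-0.  -1.7 -3. ] w 0.149
[ 0.08183911 -0.23758106 -0.04945144]
```

View pics/w16.png

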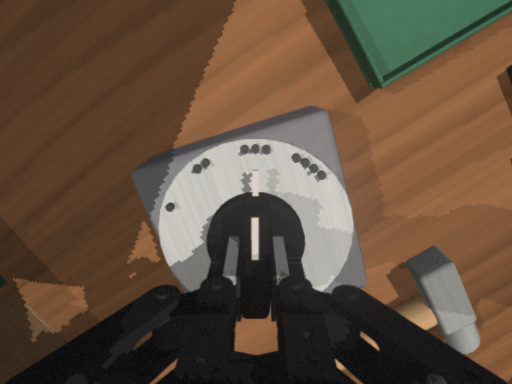

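Request:
send_rows(jaw=0.05, rows=[[[0,0,0],[0,0,0]],[[0,0,0],[0,0,0]],[[0,0,0],[0,0,0]],[[0,0,0],[0,0,0]],[[0,0,0.4],[0,0,0]],[[0,0,0.8],[0,0,0]],[[0,0,0.9],[0,0,0]],[[0,0,0.9],[0,0,0]],[[0,0,0.9],[0,0,0]],[[0,0,0],[0,0,0]]])

```text
clock: 30.7
ee_pos: [0.508, -0.4182, 0.1433]
tool_rot: [[0.556, 0.831, -0.0], [0.831, -0.556, -0.009], [-0.008, 0.005, -1.0]]
contact_force: [0.2, 0.2, 0.9]
width: 0.472
```

Run:
```python
from h import *
np.set_printoptions(precision=4,suppress=True)
s=st()
im=snap('wrist','w17'); crop(im,130,60,280,240,2.8,'c17')
```

```text
t30.7 p [ 0.508  -0.4182  0.1433] yaw 56.23 tilt [-0.0003 -0.009 ] F [0.2 0.2 0.9] w 0.472
```

View pics/c17.png

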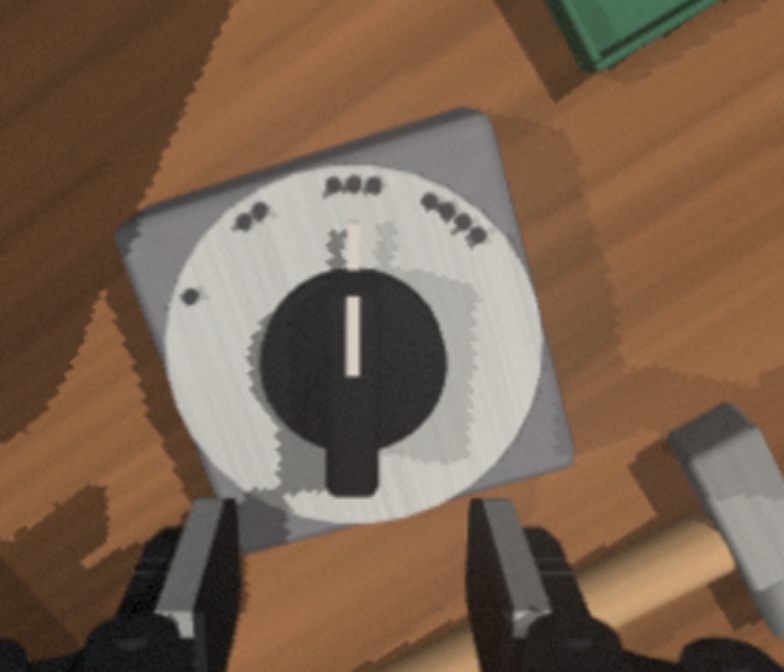

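Request:
send_rows(rows=[[[0,0.2,1],[0,0,0.1]],[[0,0.5,1],[0.05,0,0.1]],[[0,1,1],[0,0,0.1]],[[0,1,1],[0,0,0.1]],[[0,1,1],[0,0,0.2]],[[0,1,0.5],[0,0,0.2]],[[0,1,0],[0,0,0.2]],[[0,1,0],[0,0,0.2]],[[0,1,0],[0,0,0.2]],[[0,1,0],[0,0,0.2]],[[0,1,0],[0,0,0.2]],[[0,1,0],[0,0,0.2]]])

```text
clock: 31.95
ee_pos: [0.5021, -0.1918, 0.2411]
tool_rot: [[0.271, 0.962, -0.018], [0.962, -0.271, 0.006], [0.001, -0.018, -1.0]]
contact_force: [0.2, -0.3, -0.9]
width: 0.474
```

Request:
send_rows(rows=[[[0,1,0],[0,0,0.2]],[[0,1,0],[0,0,0.2]],[[0,1,0],[0,0,0.2]],[[0,1,0],[0,0,0.2]],[[0,1,0],[0,0,0.2]],[[0,1,0],[0,0,0.2]],[[0,1,0],[0,0,0.2]],[[0,1,0],[0,0,0.2]],[[0,1,0],[0,0,0]],[[0,1,0],[0,0,0]],[[0,1,0],[0,0,0]],[[0,1,0],[0,0,0]]])

```text
clock: 33.15
ee_pos: [0.4905, 0.0665, 0.2236]
tool_rot: [[0.008, 0.999, -0.04], [1.0, -0.008, 0.001], [0.001, -0.04, -0.999]]
contact_force: [0.5, 1.4, 0.2]
width: 0.477
```

Request:
send_rows(rows=[[[0.1,1,0],[0,0,0]],[[0.1,1,0],[0,0,0]],[[0.1,1,0],[0,0,0]],[[0.2,1,0],[0,0,0]],[[0.2,1,0],[0,0,0]],[[0.2,1,0],[0,0,0]],[[0.2,1,0],[0,0,0]],[[0.2,1,0],[0,0,0]],[[0.2,1,0],[0,0,0]],[[0.2,1,-0.4],[0,0,0]],[[0.2,1,-0.4],[0,0,0]],[[0.2,1,-0.4],[0,0,0]]])

```text
clock: 34.35
ee_pos: [0.5209, 0.3212, 0.1825]
tool_rot: [[-0.006, 0.998, -0.058], [1.0, 0.005, -0.006], [-0.006, -0.058, -0.998]]
contact_force: [0.5, -0.4, -0.5]
width: 0.471
```

Run:
```python
from h import *
st();im=snap('wrist','w18')
```

```text
t34.4 p [0.5209 0.3212 0.1825] yaw 90.32 tilt [-0.0584 -0.0059] F [ 0.5 -0.4 -0.5] w 0.471
```

View pics/w18.png

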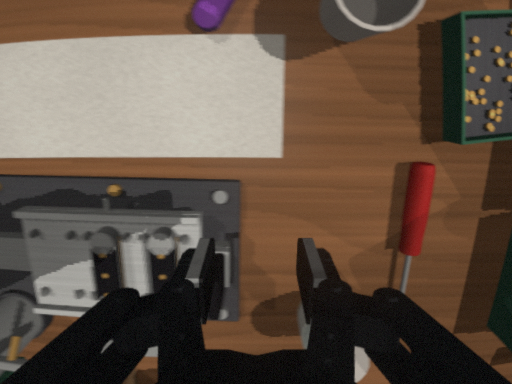

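Request:
send_rows(rows=[[[0.6,-0.3,0],[0.04,-0.2,-0.07]],[[0.6,-0.3,0],[0,-0.2,-0.08]],[[0.6,-0.3,-0.1],[0,0,0]],[[0.6,-0.3,-0.4],[0,0,0]],[[0.6,-0.3,-0.4],[0,0,0]],[[0.6,-0.3,-0.4],[0,0,0]],[[0.3,0,-0.4],[0,0,0]],[[0,0,0],[0,0,0]]])

```text
clock: 35.2
ee_pos: [0.6029, 0.2888, 0.136]
tool_rot: [[0.013, 1.0, -0.007], [1.0, -0.013, -0.002], [-0.002, -0.007, -1.0]]
contact_force: [-0.3, 0.5, 0.1]
width: 0.475
```

Run:
```python
from h import *
st();im=snap('wrist','w19')
```

```text
t35.2 p [0.6029 0.2888 0.136 ] yaw 89.25 tilt [-0.0072 -0.0021] F [-0.3  0.5  0.1] w 0.475
```

View pics/w19.png

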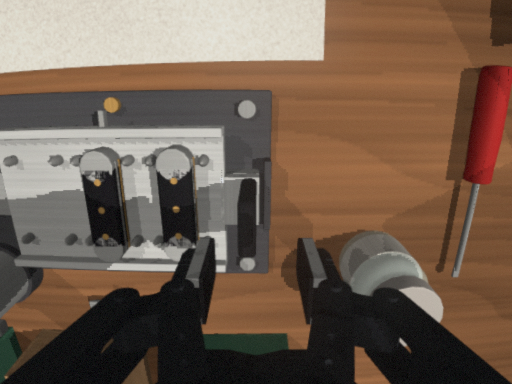

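Run:
```python
from h import *
np.set_printoptions(precision=4,suppress=True)
print(pix2w('wrist',[(248,178),(246,258),(238,215),(257,215)],.095))
crop(cv2.imread('pics/w19.png'),180,150,140,140,4,'c19')
```

```text
[[0.5753 0.285  0.095 ]
 [0.6293 0.2826 0.095 ]
 [0.599  0.2783 0.095 ]
 [0.5991 0.29   0.095 ]]
```

View pics/c19.png

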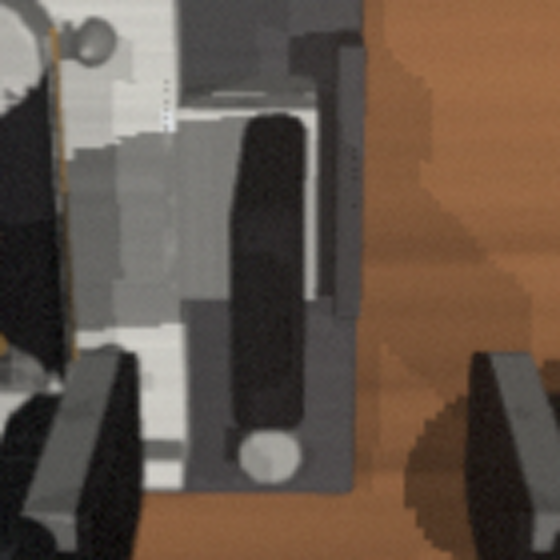

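Request:
send_rows(rows=[[[-0.1,-0.25,-0.3],[0.01,-0.04,0]],[[0,0,-0.6],[0,0,0]],[[0,0,-0.6],[0,0,0]],[[0,0,-0.6],[0,0,0]],[[0,0,-0.6],[0,0,0]],[[0,0,0],[0,0,0]]])

```text
clock: 35.85
ee_pos: [0.5996, 0.2852, 0.0791]
tool_rot: [[0.011, 1.0, -0.001], [1.0, -0.011, 0.0], [0.0, -0.001, -1.0]]
contact_force: [-0.2, 0.1, 0.9]
width: 0.474
```

Request:
send_rows(rows=[[[0,-0.05,-0.4],[0,0,0]],[[0,0,-0.1],[0,0,0]],[[0,0,0],[0,0,0]]])

```text
clock: 36.15
ee_pos: [0.5997, 0.2844, 0.0681]
tool_rot: [[0.011, 1.0, -0.001], [1.0, -0.011, 0.0], [0.0, -0.001, -1.0]]
contact_force: [0.7, -0.0, -0.0]
width: 0.479
```

Request:
send_rows(jaw=1, rows=[[[0,0,0],[0,0,0]],[[0,0,0],[0,0,0]],[[0,0,0],[0,0,0]],[[0,0,0],[0,0,0]],[[0,0,0],[0,0,0]],[[0,0,0],[0,0,0]],[[0,0,0],[0,0,0]]])

```text
clock: 36.85
ee_pos: [0.5999, 0.2829, 0.0688]
tool_rot: [[0.013, 1.0, -0.001], [1.0, -0.013, -0.002], [-0.002, -0.001, -1.0]]
contact_force: [-0.5, -0.9, -1.7]
width: 0.128
```

Request:
send_rows(rows=[[[0,-0.25,0],[0,0,0]],[[-0.01,-0.4,0],[0,0,0]],[[-0.01,-0.5,0],[0,0,0]],[[-0.01,-0.5,0],[0,0,0]],[[-0.01,-0.5,0],[0,0,0]],[[-0.01,-0.5,0],[0,0,0]],[[-0.01,-0.5,0],[0,0,0]],[[-0.01,-0.5,0],[0,0,0]],[[-0.01,-0.5,0],[0,0,0]],[[-0.01,-0.5,0],[0,0,0]],[[-0.01,-0.5,0],[0,0,0]],[[0,0,0],[0,0,0]]])

```text
clock: 38.05
ee_pos: [0.598, 0.1808, 0.0689]
tool_rot: [[0.008, 1.0, 0.001], [1.0, -0.008, 0.011], [0.011, 0.0, -1.0]]
contact_force: [0.8, -0.2, -2.9]
width: 0.126
```

Run:
```python
from h import *
st();im=snap('wrist','w20')
```

```text
t38.0 p [0.598  0.1808 0.0689] yaw 89.54 tilt [0.0006 0.0112] F [ 0.8 -0.2 -2.9] w 0.126
```

View pics/w20.png

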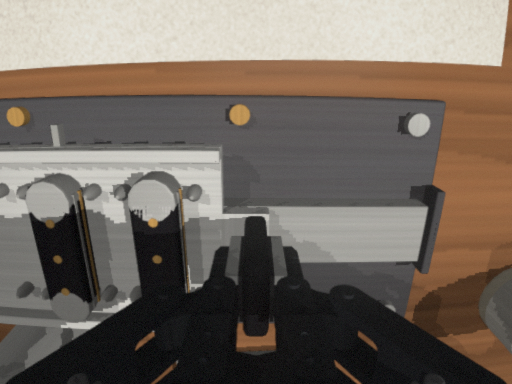

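Request:
send_rows(rows=[[[-0.01,-0.4,0],[-0.03,0,0]],[[-0.01,-0.4,0],[-0.03,0,0]],[[-0.01,-0.4,0],[0,0,0]],[[0,-0.3,0],[0,0,0]],[[0,-0.2,0],[0,0,0]],[[0,0,0],[0,0,0]]])

```text
clock: 38.7
ee_pos: [0.5974, 0.1504, 0.0688]
tool_rot: [[0.003, 1.0, 0.0], [1.0, -0.003, 0.01], [0.01, 0.0, -1.0]]
contact_force: [0.6, -7.0, -1.1]
width: 0.127
```

Request:
send_rows(rows=[[[0,-0.2,0],[-0.03,0,0]],[[0,-0.17,0],[0,0,0]],[[0,0,0],[0,0,0]],[[0,0,0],[0,0,0]]])

```text
clock: 39.1
ee_pos: [0.5973, 0.1425, 0.0688]
tool_rot: [[0.003, 1.0, 0.0], [1.0, -0.003, 0.006], [0.006, 0.0, -1.0]]
contact_force: [0.1, 1.2, -3.0]
width: 0.127
```

Run:
```python
from h import *
st();im=snap('wrist','w21')
```

```text
t39.1 p [0.5973 0.1425 0.0688] yaw 89.8 tilt [0.0002 0.0062] F [ 0.1  1.2 -3. ] w 0.127
```

View pics/w21.png

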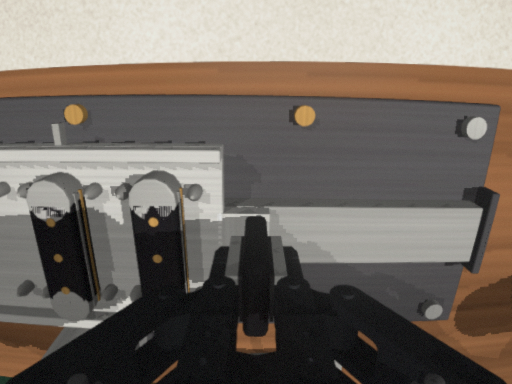

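Request:
send_rows(jaw=0.05, rows=[[[0,0,0],[0,0,0]],[[0,0,0],[0,0,0]],[[0,0,0],[0,0,0]],[[0,0,0],[0,0,0]],[[0,0,0.4],[0,0,0]],[[0,0,0.8],[0,0,0]],[[0,0,0.9],[0,0,0]],[[0,0,0.9],[0,0,0]],[[0,0,0.9],[0,0,0]],[[-0.8,-0.6,0.9],[0,0,0]],[[-0.8,-0.6,0.9],[0,0,0]],[[-0.8,-0.6,0.9],[0,0,0]]])

```text
clock: 40.35
ee_pos: [0.5487, 0.1075, 0.2081]
tool_rot: [[-0.001, 1.0, 0.001], [1.0, 0.001, 0.007], [0.007, 0.001, -1.0]]
contact_force: [-0.2, -0.4, -0.7]
width: 0.475
```

Request:
send_rows(rows=[[[-0.8,-0.6,0.9],[0,0,0]],[[-0.8,-0.8,0.9],[0,0,0]],[[-0.5,-0.8,0.5],[0,0,0]],[[0,-0.8,0],[0,0,0]],[[0,-0.6,0],[0,0,0]],[[0,0,0],[0,0,0]]])

```text
clock: 40.95
ee_pos: [0.5041, 0.0313, 0.2626]
tool_rot: [[-0.002, 1.0, 0.009], [1.0, 0.002, 0.008], [0.008, 0.009, -1.0]]
contact_force: [-1.2, -0.4, -0.1]
width: 0.478
```

Run:
```python
from h import *
st();im=snap('wrist','w22');snap('top','t22');im=snap('scene','s22');crop(im,180,160,200,150,4,'s22c')
```

```text
t41.0 p [0.5041 0.0313 0.2626] yaw 90.1 tilt [0.0095 0.0078] F [-1.2 -0.4 -0.1] w 0.478
```

View pics/w22.png

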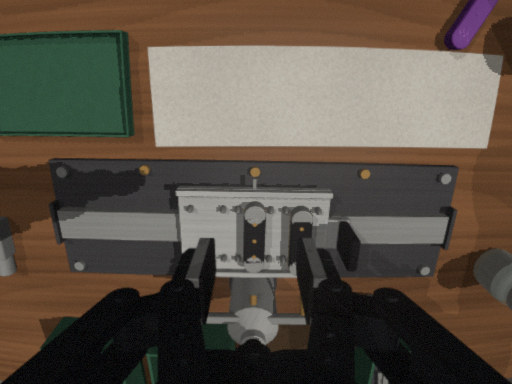

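View pics/s22c.png

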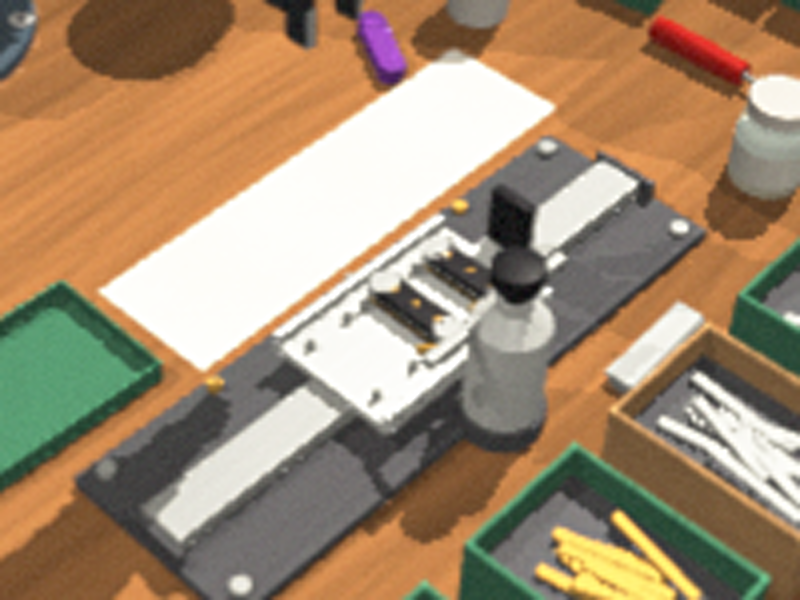

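View pics/t22.png

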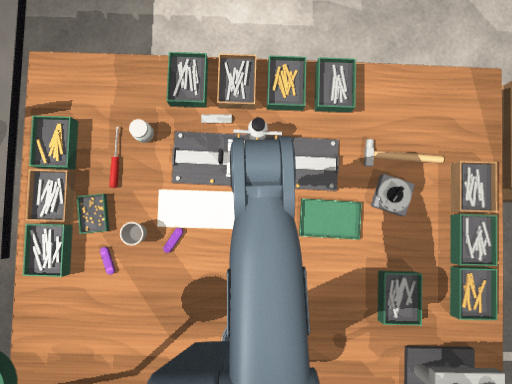

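Run:
```python
from h import *
np.set_printoptions(precision=4,suppress=True)
im=cv2.imread('pics/t22.png');crop(im,230,105,60,45,12,'cc1')
im=cv2.imread('pics/s22.png');crop(im,285,210,50,70,10,'cc2')
for z in(.13,.14,.15,.16,.17,.18): print(z,pix2w('top',[(258.3,124)],z)[0],pix2w('scene',[(309.4,227)],z)[0])
```

```text
0.13 [0.7032 0.0286 0.13  ] [0.6804 0.0541 0.13  ]
0.14 [0.701  0.0288 0.14  ] [0.6859 0.0457 0.14  ]
0.15 [0.6989 0.0289 0.15  ] [0.6915 0.0374 0.15  ]
0.16 [0.6967 0.0291 0.16  ] [0.697  0.0291 0.16  ]
0.17 [0.6945 0.0293 0.17  ] [0.7025 0.0207 0.17  ]
0.18 [0.6923 0.0295 0.18  ] [0.708  0.0124 0.18  ]
```

View pics/cc1.png

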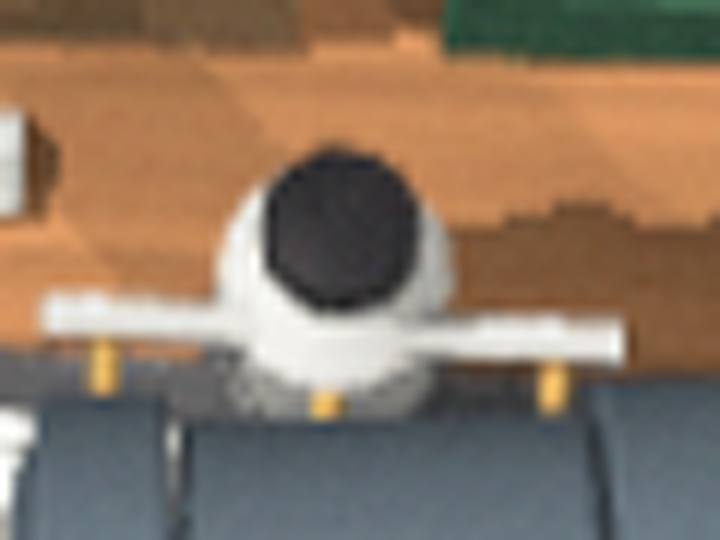

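View pics/cc2.png

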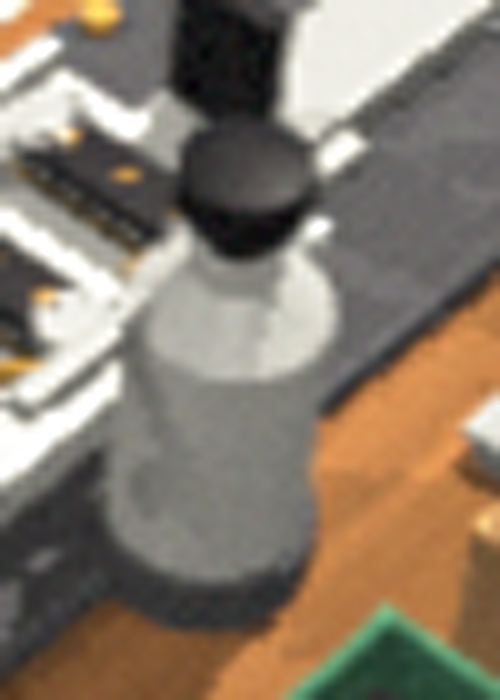

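Request:
send_rows(jaw=1, rows=[[[0.5,0,0],[-0.03,0.03,0]],[[0.8,0,0],[-0.02,0.03,0]],[[0.9,0,0],[0,0,0]],[[0.9,0,0],[0,0,0]],[[0.9,0,0],[0,0,0]],[[0.9,0,0],[0,0,0]],[[0.9,0,0],[0,0,0]],[[0.9,0,0],[0,0,0]],[[0.9,0,0],[0,0,0]],[[0.8,0,0],[0,0,0]],[[0.5,0,0],[0,0,0]],[[0,0,0],[0,0,0]]])

```text
clock: 42.3
ee_pos: [0.697, 0.0419, 0.2515]
tool_rot: [[-0.013, 1.0, -0.012], [1.0, 0.013, -0.001], [-0.001, -0.012, -1.0]]
contact_force: [-0.6, 0.5, -0.2]
width: -0.003
```

Run:
```python
from h import *
st();im=snap('wrist','w23')
```

```text
t42.3 p [0.697  0.0419 0.2515] yaw 90.74 tilt [-0.0116 -0.0012] F [-0.6  0.5 -0.2] w -0.003
```

View pics/w23.png

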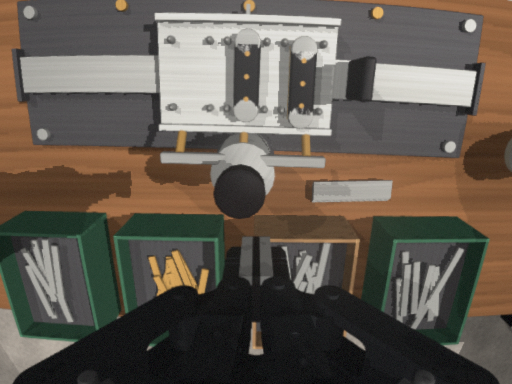

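Run:
```python
from h import *
for z in(.15,.16):print(pix2w('wrist',[(240,191)],z))
```

```text
[[0.69686442 0.02970677 0.15      ]]
[[0.69356641 0.03017354 0.16      ]]
```

Request:
send_rows(rows=[[[0,-0.35,-0.4],[0,-0.08,0]],[[0,-0.3,-0.6],[0,0,0]],[[0,0,-0.6],[0,0,0]],[[0,0,-0.4],[0,0,0]],[[0,0,0],[0,0,0]]])

```text
clock: 42.85
ee_pos: [0.6951, 0.0307, 0.2089]
tool_rot: [[-0.016, 1.0, -0.002], [1.0, 0.016, -0.001], [-0.001, -0.002, -1.0]]
contact_force: [-0.1, 0.3, -0.6]
width: 0.001
```

Request:
send_rows(rows=[[[0,0,-0.6],[0,0,0]],[[0,0,-0.6],[0,0,0]],[[0,0,-0.6],[0,0,0]],[[0,0,0],[0,0,0]]])

```text
clock: 43.25
ee_pos: [0.695, 0.0314, 0.1708]
tool_rot: [[-0.016, 1.0, -0.001], [1.0, 0.016, -0.001], [-0.001, -0.001, -1.0]]
contact_force: [-0.5, -0.6, -0.2]
width: -0.002
```

Request:
send_rows(rows=[[[0,0,-0.3],[0,0,0]],[[0,0,-0.2],[0,0,0]],[[0,0,0],[0,0,0]]])

```text
clock: 43.55
ee_pos: [0.6955, 0.0315, 0.1616]
tool_rot: [[-0.017, 1.0, 0.001], [1.0, 0.017, -0.001], [-0.001, 0.001, -1.0]]
contact_force: [-2.4, -0.2, 5.6]
width: -0.003
```

Request:
send_rows(rows=[[[0,0,-0.3],[0,0,0]],[[0,0,-0.3],[0,0,0]],[[0,0,0],[0,0,0]]])

```text
clock: 43.85
ee_pos: [0.6958, 0.0316, 0.1557]
tool_rot: [[-0.016, 1.0, 0.007], [1.0, 0.016, -0.001], [-0.001, 0.007, -1.0]]
contact_force: [-5.1, -0.4, 8.8]
width: -0.002
```

Request:
send_rows(rows=[[[0,0,-0.3],[0,0,0]],[[0,0,-0.3],[0,0,0]],[[0,0,-0.3],[0,0,0]]])

```text
clock: 44.15
ee_pos: [0.6962, 0.0316, 0.1538]
tool_rot: [[-0.016, 1.0, 0.021], [1.0, 0.016, -0.0], [-0.001, 0.021, -1.0]]
contact_force: [-15.8, -1.2, 38.8]
width: -0.0
```

Request:
send_rows(rows=[[[0,0,0.2],[0,-0.05,0]],[[0,0,0.4],[0,-0.05,0]],[[0,0,0.6],[0,0,0]],[[0,0,0.8],[0,0,0]],[[0,0,0.8],[0,0,0]],[[-0.2,0,0.8],[0,0,0]],[[-0.5,0.2,0.8],[0,0,0]],[[-0.6,0.4,0.8],[0,0,0]],[[-0.6,0.4,0],[0,0,0]],[[-0.6,0.4,0],[0,0,0]],[[-0.6,0.4,0],[0,0,0]],[[0,0,0],[0,0,0]]])

```text
clock: 45.35
ee_pos: [0.6289, 0.071, 0.2721]
tool_rot: [[-0.016, 0.999, 0.042], [1.0, 0.016, 0.001], [0.0, 0.042, -0.999]]
contact_force: [-0.5, 0.1, -0.2]
width: 0.002
```

Run:
```python
from h import *
st();im=snap('wrist','w24')
im=snap('scene','s24');crop(im,180,160,200,150,4,'s24c')
```

```text
t45.4 p [0.6289 0.071  0.2721] yaw 90.94 tilt [0.0423 0.001 ] F [-0.5  0.1 -0.2] w 0.002
```

View pics/w24.png

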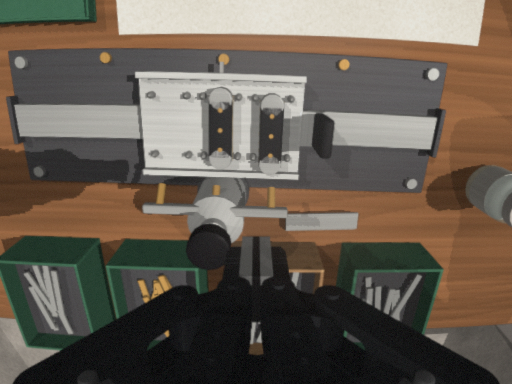

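View pics/s24c.png

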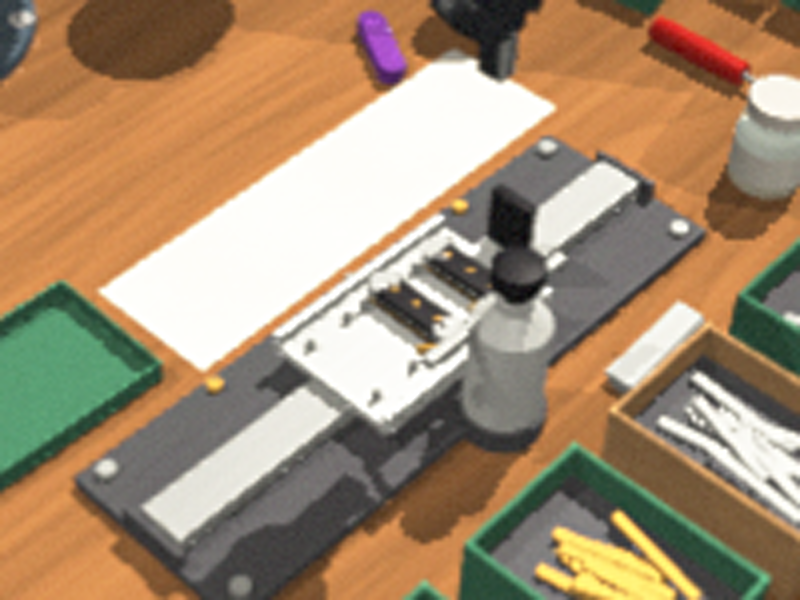

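Request:
send_rows(jaw=0.05, rows=[[[-0.4,0.7,0],[0,0.1,-0.05]],[[-0.4,0.7,0],[0,0.1,-0.05]],[[-0.4,0.7,0],[0,0.08,-0.05]],[[-0.3,0.7,-0.5],[0,0,0]],[[0,0.7,-0.8],[0,0,0]],[[0,0.2,-0.8],[0,0,0]],[[0,0,-0.8],[0,0,0]],[[0,0,-0.8],[0,0,0]],[[0,0,-0.8],[0,0,0]],[[0,0,-0.8],[0,0,0]],[[0,0,-0.5],[0,0,0]],[[0,0,0],[0,0,0]]])

```text
clock: 46.65
ee_pos: [0.6044, 0.1444, 0.1508]
tool_rot: [[0.012, 1.0, -0.0], [1.0, -0.012, -0.001], [-0.001, -0.0, -1.0]]
contact_force: [-0.1, 0.6, 0.4]
width: 0.477
```

Run:
```python
from h import *
st();im=snap('wrist','w25')
```

```text
t46.6 p [0.6044 0.1444 0.1508] yaw 89.33 tilt [-0.0001 -0.0013] F [-0.1  0.6  0.4] w 0.477
```

View pics/w25.png

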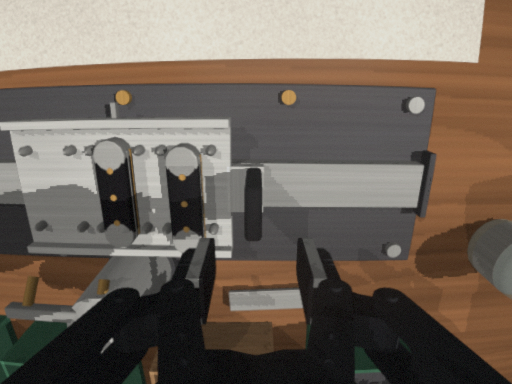

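Tab sits centrally between the fingers (254,205). Descend to z 0.068.

Request:
send_rows(rows=[[[-0.25,0,-0.6],[0,0,0]],[[0,0,-0.8],[0,0,0]],[[0,0,-0.8],[0,0,0]],[[0,0,-0.8],[0,0,0]],[[0,0,-0.6],[0,0,0]],[[0,0,0],[0,0,0]]])

```text
clock: 47.3
ee_pos: [0.604, 0.1448, 0.0833]
tool_rot: [[0.013, 1.0, 0.01], [1.0, -0.013, 0.001], [0.001, 0.01, -1.0]]
contact_force: [0.8, 0.3, -0.3]
width: 0.471
```

Request:
send_rows(rows=[[[-0.25,-0.05,-0.5],[0,0.06,0]],[[0,0,-0.2],[0,0,0]],[[0,0,0],[0,0,0]]])

```text
clock: 47.6
ee_pos: [0.5998, 0.1439, 0.0702]
tool_rot: [[0.013, 1.0, 0.003], [1.0, -0.013, 0.002], [0.002, 0.003, -1.0]]
contact_force: [-0.2, 0.5, 0.5]
width: 0.475
```

Request:
send_rows(jaw=1, rows=[[[0,0,0],[0,0,0]],[[0,0,0],[0,0,0]],[[0,0,0],[0,0,0]],[[0,0,0],[0,0,0]],[[0,0,0],[0,0,0]],[[0,0,0],[0,0,0]],[[0,0,0],[0,0,0]]])

```text
clock: 48.3
ee_pos: [0.6001, 0.1434, 0.0709]
tool_rot: [[0.014, 1.0, 0.003], [1.0, -0.014, 0.001], [0.001, 0.003, -1.0]]
contact_force: [0.7, -0.9, -0.3]
width: 0.132
```

Request:
send_rows(rows=[[[0,-0.25,0],[0,0,0]],[[-0.01,-0.4,0],[0,0,0]],[[-0.01,-0.5,0],[0,0,0]],[[-0.01,-0.5,0],[0,0,0]],[[-0.01,-0.5,0],[0,0,0]],[[-0.01,-0.5,0],[0,0,0]],[[-0.01,-0.5,0],[0,0,0]],[[-0.01,-0.5,0],[0,0,0]],[[-0.01,-0.5,0],[0,0,0]],[[-0.01,-0.5,0],[0,0,0]],[[-0.01,-0.5,0],[0,0,0]],[[0,-0.3,0],[0,0,0]]])

```text
clock: 49.5
ee_pos: [0.5981, 0.0342, 0.071]
tool_rot: [[0.009, 1.0, 0.004], [1.0, -0.009, 0.014], [0.014, 0.004, -1.0]]
contact_force: [-1.5, 1.9, -1.5]
width: 0.126
```

Request:
send_rows(rows=[[[-0.01,-0.4,0],[0,0,0]],[[-0.01,-0.4,0],[0,0,0]],[[-0.01,-0.4,0],[0,0,0]],[[0,-0.3,0],[0,0,0]],[[0,0,0],[0,0,0]]])

```text
clock: 50.0
ee_pos: [0.5975, 0.0039, 0.071]
tool_rot: [[0.007, 1.0, 0.004], [1.0, -0.007, 0.019], [0.019, 0.004, -1.0]]
contact_force: [0.2, -5.1, -2.2]
width: 0.125
```

Request:
send_rows(rows=[[[0,-0.08,0],[-0.1,0,0]],[[0,0,0],[0,0,0]],[[0,0,0],[0,0,0]]])

```text
clock: 50.3
ee_pos: [0.5975, 0.0032, 0.0709]
tool_rot: [[0.007, 1.0, 0.004], [1.0, -0.007, 0.006], [0.006, 0.004, -1.0]]
contact_force: [0.5, -1.6, -1.7]
width: 0.123
```

Request:
send_rows(jaw=0.05, rows=[[[0,0,0],[0,0,0]],[[0,0,0],[0,0,0]],[[0,0,0],[0,0,0]],[[0,0,0],[0,0,0]],[[0,0,0.4],[0,0,0]],[[0,0,0.8],[0,0,0]],[[0,0,0.9],[0,0,0]],[[-0.3,-0.3,0.9],[0,0,0]],[[-0.6,-0.6,0.9],[0,0,0]],[[-0.6,-0.8,0.9],[0,0,0]],[[-0.6,-0.8,0.6],[0,0,0]],[[0,-0.6,0],[0,0,0]]])

```text
clock: 51.5
ee_pos: [0.5548, -0.0583, 0.1877]
tool_rot: [[0.002, 1.0, 0.008], [1.0, -0.002, 0.007], [0.007, 0.008, -1.0]]
contact_force: [0.4, 1.0, 0.5]
width: 0.473
```

Run:
```python
from h import *
st();im=snap('wrist','w26')
```

```text
t51.5 p [ 0.5548 -0.0583  0.1877] yaw 89.9 tilt [0.0078 0.0067] F [0.4 1.  0.5] w 0.473
```

View pics/w26.png

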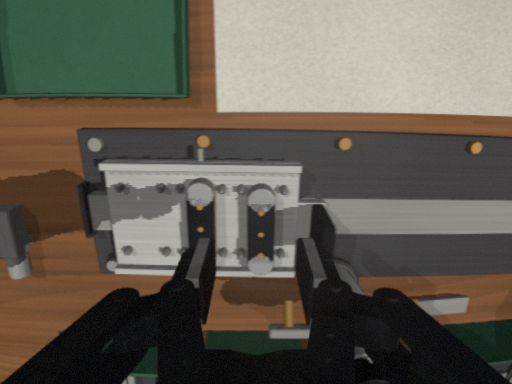

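Request:
send_rows(rows=[[[0.5,-0.5,0],[-0.03,0.04,-0.05]],[[0.6,-0.6,0],[0,0,-0.05]],[[0.6,-0.6,0],[0,0,0]],[[0.6,-0.6,-0.5],[0,0,0]],[[0.3,-0.3,-0.7],[0,0,0]],[[0,0,-0.7],[0,0,0]],[[0,0,-0.7],[0,0,0]],[[0,0,-0.7],[0,0,0]],[[0,0,-0.6],[0,0,0]],[[0,0,0],[0,0,0]]])

```text
clock: 52.55
ee_pos: [0.6096, -0.1133, 0.0931]
tool_rot: [[0.02, 1.0, -0.008], [1.0, -0.02, 0.005], [0.005, -0.008, -1.0]]
contact_force: [-1.0, -0.4, 0.4]
width: 0.471
```

Run:
```python
from h import *
s=st();im=snap('wrist','w27')
```

```text
t52.5 p [ 0.6096 -0.1133  0.0931] yaw 88.88 tilt [-0.0079  0.0048] F [-1.  -0.4  0.4] w 0.471
```

View pics/w27.png

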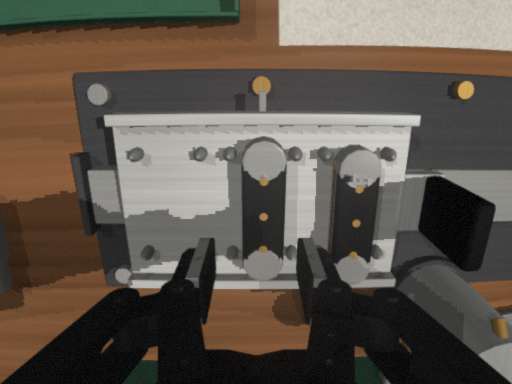

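Run:
```python
from h import *
np.set_printoptions(precision=4,suppress=True)
print(pix2w('wrist',[(265,157),(263,263),(263.5,217)],.057))
```

```text
[[ 0.5689 -0.1067  0.057 ]
 [ 0.6376 -0.1087  0.057 ]
 [ 0.6058 -0.108   0.057 ]]
```

Request:
send_rows(rows=[[[-0.2,0.27,0],[-0.03,-0.05,0]],[[0,0,-0.5],[0,0,0]],[[0,0,-0.6],[0,0,0]],[[0,0,-0.5],[0,0,0]],[[0,0,0],[0,0,0]]])

```text
clock: 53.1
ee_pos: [0.606, -0.107, 0.0599]
tool_rot: [[0.019, 1.0, 0.003], [1.0, -0.019, -0.0], [-0.0, 0.003, -1.0]]
contact_force: [-0.2, -0.3, 0.7]
width: 0.478
```

Request:
send_rows(rows=[[[-0.03,-0.03,-0.4],[0,0.02,0]],[[0,0,-0.3],[0,0,0]],[[0,0,0],[0,0,0]]])

```text
clock: 53.4
ee_pos: [0.6055, -0.1079, 0.0446]
tool_rot: [[0.019, 1.0, -0.001], [1.0, -0.019, -0.0], [-0.0, -0.001, -1.0]]
contact_force: [-0.3, 0.6, 1.0]
width: 0.471
```

Request:
send_rows(jaw=1, rows=[[[0,0,0],[0,0,0]],[[0,0,0],[0,0,0]],[[0,0,0],[0,0,0]],[[0,0,0],[0,0,0]],[[0,0,0],[0,0,0]],[[0,0,0],[0,0,0]],[[0,0,0],[0,0,0]]])

```text
clock: 54.1
ee_pos: [0.606, -0.1081, 0.0452]
tool_rot: [[0.019, 1.0, 0.0], [1.0, -0.019, -0.001], [-0.001, 0.0, -1.0]]
contact_force: [0.4, -0.2, -1.5]
width: 0.284
```

Request:
send_rows(rows=[[[0,0,0.5],[0,0,0]],[[0,0,0.8],[0,0,0]],[[0,0,0.9],[0,0,0]],[[0,0,0.9],[0,0,0]],[[0,0,0.9],[0,0,0]],[[-0.8,-0.7,0.7],[0,0,0]],[[-0.9,-0.7,0.5],[0,0,0]],[[-0.9,-0.7,0],[0,0,0]],[[-0.9,-0.7,0],[0,0,0]],[[-0.9,-0.7,0],[0,0,0]],[[-0.9,-0.7,0],[0,0,0]],[[-0.9,-0.7,0],[0,0,0]]])

```text
clock: 55.3
ee_pos: [0.4801, -0.2075, 0.162]
tool_rot: [[0.015, 1.0, 0.008], [1.0, -0.015, -0.003], [-0.003, 0.008, -1.0]]
contact_force: [0.4, -0.4, -1.3]
width: 0.285
```

Run:
```python
from h import *
s=st();im=snap('wrist','w28')
```

```text
t55.3 p [ 0.4801 -0.2075  0.162 ] yaw 89.14 tilt [ 0.0076 -0.0027] F [ 0.4 -0.4 -1.3] w 0.285
```

View pics/w28.png

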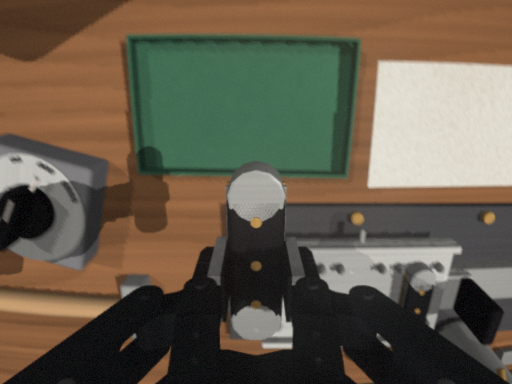

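Run:
```python
from h import *
np.set_printoptions(precision=4,suppress=True)
p=pix2w('wrist',[(127,37),(359,39),(348,178),(139,176)],.02);print(p,p.mean(0),np.linalg.norm(p-np.roll(p,1,0),axis=1))
```

```text
[[ 0.357  -0.3137  0.02  ]
 [ 0.3624 -0.1217  0.02  ]
 [ 0.4824 -0.1233  0.02  ]
 [ 0.4775 -0.3175  0.02  ]] [ 0.4198 -0.2191  0.02  ] [0.1205 0.192  0.12   0.1942]
```

Request:
send_rows(rows=[[[-0.6,-0.45,0],[0.02,0.05,0]],[[-0.6,-0.45,0],[0,0,0]],[[-0.6,-0.45,0],[0,0,0]],[[-0.6,-0.45,-0.5],[0,0,0]],[[-0.5,-0.4,-0.7],[0,0,-0.05]],[[0,0,-0.8],[0,0,0]],[[0,0,-0.8],[0,0,0]],[[0,0,-0.8],[0,0,0]],[[0,0,-0.7],[0,0,0]],[[0,0,-0.5],[0,0,0]],[[0,0,0],[0,0,0]]])

```text
clock: 56.45
ee_pos: [0.4144, -0.2582, 0.0682]
tool_rot: [[0.027, 1.0, 0.006], [1.0, -0.027, -0.005], [-0.005, 0.006, -1.0]]
contact_force: [-0.2, -0.7, -0.3]
width: 0.282
```

Run:
```python
from h import *
s=st();im=snap('wrist','w29')
```

```text
t56.5 p [ 0.4144 -0.2582  0.0682] yaw 88.46 tilt [ 0.006  -0.0047] F [-0.2 -0.7 -0.3] w 0.282
```

View pics/w29.png

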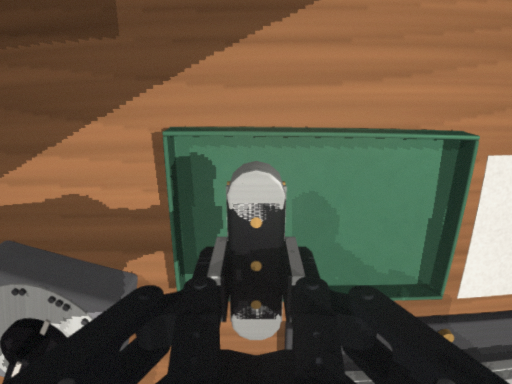

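Request:
send_rows(rows=[[[0.3,0.2,-0.2],[0.03,0.04,0]],[[0,0,-0.6],[0,0,0]],[[0,0,-0.6],[0,0,0]],[[0,0,-0.6],[0,0,0]],[[0,0,-0.3],[0,0,0]],[[0,0,0],[0,0,0]]])

```text
clock: 57.1
ee_pos: [0.4237, -0.2547, 0.0216]
tool_rot: [[0.026, 1.0, 0.004], [1.0, -0.026, -0.003], [-0.002, 0.004, -1.0]]
contact_force: [0.2, -0.7, -0.3]
width: 0.286
```

Request:
send_rows(rows=[[[-0.05,0,-0.35],[0,0.02,0]],[[0,0,-0.22],[0,0,0]],[[0,0,-0.1],[0,0,0]],[[0,0,0],[0,0,0]]])

```text
clock: 57.5
ee_pos: [0.4233, -0.2551, 0.0079]
tool_rot: [[0.025, 1.0, 0.002], [1.0, -0.025, -0.003], [-0.003, 0.002, -1.0]]
contact_force: [-0.3, 0.0, -1.1]
width: 0.287
```

Request:
send_rows(jaw=0.05, rows=[[[0,0,-0.05],[0,0,0]],[[0,0,0],[0,0,0]],[[0,0,0],[0,0,0]],[[0,0,0],[0,0,0]],[[0,0,0.4],[0,0,0]],[[0,0,0.8],[0,0,0]],[[0,0,0.9],[0,0,0]],[[0,0,0.9],[0,0,0]],[[0,0,0.9],[0,0,0]],[[0,0,0.9],[0,0,0]],[[0,0,0.9],[0,0,0]],[[0.5,0.5,0.9],[0,0,0]]])

```text
clock: 58.7
ee_pos: [0.4315, -0.2449, 0.1469]
tool_rot: [[0.027, 1.0, 0.001], [1.0, -0.027, -0.003], [-0.003, 0.001, -1.0]]
contact_force: [-0.6, 0.4, -0.6]
width: 0.474
```

Run:
```python
from h import *
s=st();im=snap('wrist','w30')
```

```text
t58.7 p [ 0.4315 -0.2449  0.1469] yaw 88.46 tilt [ 0.0013 -0.0032] F [-0.6  0.4 -0.6] w 0.474
```

View pics/w30.png

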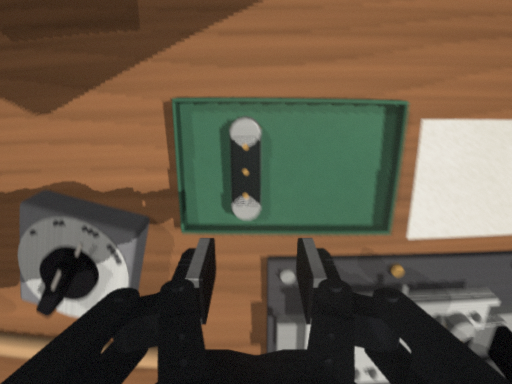

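Request:
send_rows(rows=[[[0.6,0.7,0.1],[0,0,0]],[[0.8,0.9,0.1],[0,0,0]],[[0.8,0.9,0],[0,0,0]],[[0.8,0.9,0],[0,0,0]],[[0.8,0.9,0],[0,0,0]],[[0.8,0.9,0],[0,0,0]],[[0.8,0.9,0],[0,0,0]],[[0.8,0.9,0],[0,0,0]],[[0.8,0.9,0],[0,0,0]],[[0.8,0.9,0],[0,0,0]],[[0.5,0.5,0],[0,0,0]],[[0,0,0],[0,0,0]]])

```text
clock: 59.95
ee_pos: [0.6067, -0.0508, 0.1609]
tool_rot: [[0.026, 1.0, 0.013], [1.0, -0.026, -0.008], [-0.008, 0.014, -1.0]]
contact_force: [0.9, -0.3, 0.8]
width: 0.473
```

Run:
```python
from h import *
s=st();im=snap('wrist','w31')
```

```text
t60.0 p [ 0.6067 -0.0508  0.1609] yaw 88.51 tilt [ 0.0135 -0.0079] F [ 0.9 -0.3  0.8] w 0.473
```

View pics/w31.png

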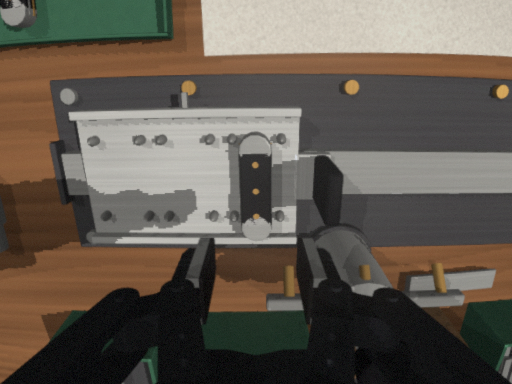

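Run:
```python
from h import *
np.set_printoptions(precision=4,suppress=True)
print(pix2w('wrist',[(255,149),(257.5,229),(255.5,191)],.057))
```

```text
[[ 0.5753 -0.0515  0.057 ]
 [ 0.6438 -0.0512  0.057 ]
 [ 0.6097 -0.052   0.057 ]]
```

Request:
send_rows(rows=[[[0,0,-0.4],[0.05,0.08,0]],[[-0.05,0,-0.7],[0,0,0]],[[0,0,-0.7],[0,0,0]],[[0,0,-0.7],[0,0,0]],[[0,0,-0.7],[0,0,0]],[[0,0,0],[0,0,0]]])

```text
clock: 60.6
ee_pos: [0.6003, -0.0568, 0.0933]
tool_rot: [[0.032, 0.999, -0.005], [0.999, -0.032, 0.001], [0.0, -0.005, -1.0]]
contact_force: [0.2, -0.1, 0.1]
width: 0.476
```

Request:
send_rows(rows=[[[0.35,0.27,0],[0,-0.03,0.08]],[[0,0,-0.4],[0,0,0]],[[0,0,-0.5],[0,0,0]],[[0,0,-0.4],[0,0,0]],[[0,0,0],[0,0,0]]])

```text
clock: 61.1
ee_pos: [0.6078, -0.0525, 0.0666]
tool_rot: [[0.02, 1.0, 0.001], [1.0, -0.02, 0.001], [0.001, 0.001, -1.0]]
contact_force: [-0.3, 0.4, -0.2]
width: 0.478
```

Run:
```python
from h import *
np.set_printoptions(precision=4,suppress=True)
s=st();im=snap('wrist','w32');crop(im,120,90,270,230,2.8,'c32')
```

```text
t61.1 p [ 0.6078 -0.0525  0.0666] yaw 88.83 tilt [0.0013 0.0007] F [-0.3  0.4 -0.2] w 0.478
```

View pics/c32.png

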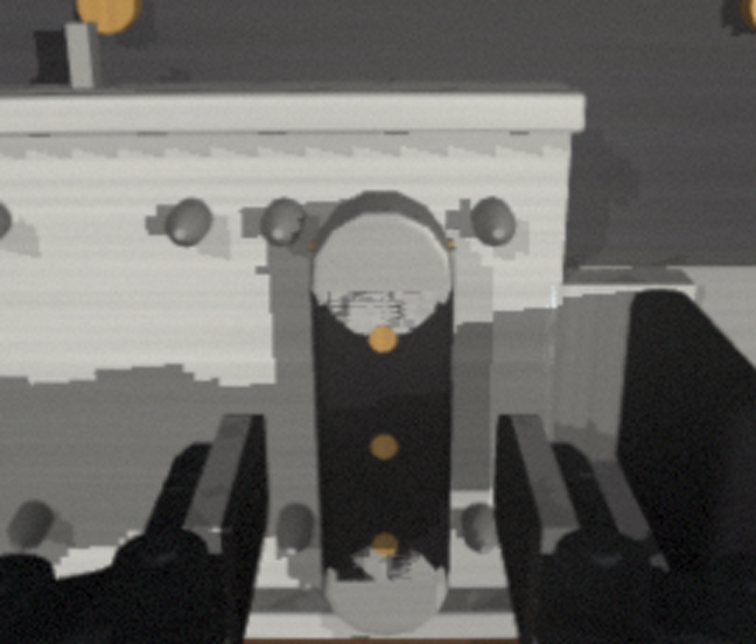

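Request:
send_rows(jaw=0.22, rows=[[[0,0.03,0],[0,0,0]],[[0,0,0],[0,0,0]],[[0,0,0],[0,0,0]],[[0,0,-0.3],[0,0,0]],[[0,0,-0.3],[0,0,0]],[[0,0,0],[0,0,0]]])

```text
clock: 61.75
ee_pos: [0.6087, -0.0518, 0.0552]
tool_rot: [[0.02, 1.0, 0.004], [1.0, -0.02, 0.0], [0.001, 0.004, -1.0]]
contact_force: [-0.6, -0.0, 0.5]
width: 0.389
```

Request:
send_rows(rows=[[[0,0,-0.3],[0,0,0]],[[0,0,-0.2],[0,0,0]],[[0,0,0],[0,0,0]]])

```text
clock: 62.05
ee_pos: [0.6086, -0.0521, 0.0441]
tool_rot: [[0.02, 1.0, 0.003], [1.0, -0.02, -0.0], [-0.0, 0.003, -1.0]]
contact_force: [-0.2, -1.6, -0.4]
width: 0.387
```

Request:
send_rows(jaw=1, rows=[[[0,0,0],[0,0,0]],[[0,0,0],[0,0,0]],[[0,0,0],[0,0,0]],[[0,0,0],[0,0,0]],[[0,0,0],[0,0,0]],[[0,0,0],[0,0,0]]])

```text
clock: 62.65
ee_pos: [0.6085, -0.0519, 0.0443]
tool_rot: [[0.02, 1.0, 0.003], [1.0, -0.02, 0.0], [0.0, 0.003, -1.0]]
contact_force: [0.0, -1.5, -0.9]
width: 0.287
```

Request:
send_rows(rows=[[[0,0,0.5],[0,0,0]],[[0,0,0.8],[0,0,0]],[[0,0,0.9],[0,0,0]],[[0,0,0.9],[0,0,0]],[[0,0,0.9],[0,0,0]],[[-0.8,-0.5,0.6],[0,0,0]],[[-1,-0.7,0.3],[0,0,0]],[[-1,-0.7,0],[0,0,0]],[[-1,-0.7,0],[0,0,0]],[[-1,-0.7,0],[0,0,0]],[[-1,-0.7,0],[0,0,0]],[[-1,-0.7,0],[0,0,0]]])

```text
clock: 63.85
ee_pos: [0.4706, -0.1468, 0.1543]
tool_rot: [[0.016, 1.0, 0.01], [1.0, -0.016, -0.0], [-0.0, 0.01, -1.0]]
contact_force: [-0.0, 0.2, -0.2]
width: 0.283
```

Request:
send_rows(rows=[[[-0.8,-0.6,0],[0,0,0]],[[-0.8,-0.6,0],[0,0,0]],[[-0.6,-0.5,-0.5],[0,0,0]],[[-0.3,-0.3,-0.6],[0,0,0]],[[0,0,-0.6],[0,0,0]],[[0,0,0],[0,0,0]]])

```text
clock: 64.45
ee_pos: [0.4165, -0.1901, 0.1251]
tool_rot: [[0.019, 1.0, 0.016], [1.0, -0.019, -0.003], [-0.003, 0.016, -1.0]]
contact_force: [0.4, -0.1, -0.5]
width: 0.286
```

Run:
```python
from h import *
s=st();im=snap('wrist','w33')
```

```text
t64.5 p [ 0.4165 -0.1901  0.1251] yaw 88.9 tilt [ 0.0162 -0.0032] F [ 0.4 -0.1 -0.5] w 0.286
```

View pics/w33.png

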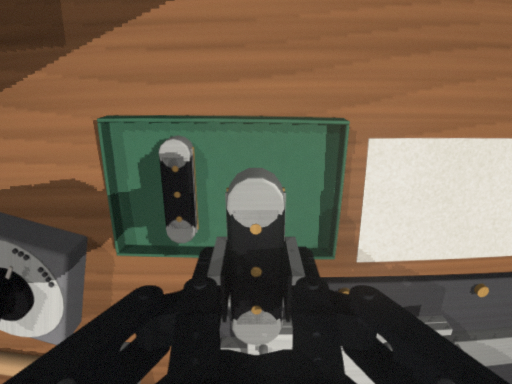

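Request:
send_rows(rows=[[[0.25,0.35,-0.5],[0.02,0.1,0]],[[0,0,-0.8],[0,0,0]],[[0,0,-0.8],[0,0,0]],[[0,0,-0.8],[0,0,0]],[[0,0,-0.8],[0,0,0]],[[0,0,-0.7],[0,0,0]],[[0,0,0],[0,0,0]]])

```text
clock: 65.2
ee_pos: [0.4287, -0.1803, 0.0369]
tool_rot: [[0.016, 1.0, 0.005], [1.0, -0.016, -0.002], [-0.002, 0.005, -1.0]]
contact_force: [0.2, 0.4, -0.7]
width: 0.284
```

Request:
send_rows(rows=[[[-0.3,-0.1,0],[0.01,0.03,-0.04]],[[0,0,-0.5],[0,0,0]],[[0,0,-0.5],[0,0,0]],[[0,0,-0.2],[0,0,0]],[[0,0,0],[0,0,0]]])

```text
clock: 65.7
ee_pos: [0.4244, -0.1822, 0.0126]
tool_rot: [[0.021, 1.0, 0.002], [1.0, -0.021, -0.001], [-0.001, 0.002, -1.0]]
contact_force: [-0.7, 0.6, -1.1]
width: 0.291
```

Request:
send_rows(rows=[[[0,0,-0.17],[0,0,0]],[[0,0,-0.12],[0,0,0]],[[0,0,0],[0,0,0]]])

```text
clock: 66.0
ee_pos: [0.4247, -0.1824, 0.0073]
tool_rot: [[0.021, 1.0, 0.003], [1.0, -0.021, -0.001], [-0.001, 0.003, -1.0]]
contact_force: [-0.4, -0.1, -0.7]
width: 0.286
```

Request:
send_rows(jaw=0.05, rows=[[[0,0,0],[0,0,0]],[[0,0,0],[0,0,0]],[[0,0,0],[0,0,0]],[[0,0,0],[0,0,0]],[[0,0,0.4],[0,0,0]],[[0,0,0.8],[0,0,0]],[[0,0,0.9],[0,0,0]],[[0,0,0.9],[0,0,0]],[[0,0,0.9],[0,0,0]],[[0,0,0.9],[0,0,0]],[[0,0,0.9],[0,0,0]],[[0.3,0,0.9],[0,0,0]]])

```text
clock: 67.2
ee_pos: [0.4285, -0.1816, 0.1462]
tool_rot: [[0.022, 1.0, 0.001], [1.0, -0.022, -0.0], [-0.0, 0.001, -1.0]]
contact_force: [0.4, -0.7, -0.0]
width: 0.471
```

Run:
```python
from h import *
s=st();im=snap('wrist','w34')
```

```text
t67.2 p [ 0.4285 -0.1816  0.1462] yaw 88.76 tilt [ 0.0006 -0.0004] F [ 0.4 -0.7 -0. ] w 0.471
```

View pics/w34.png

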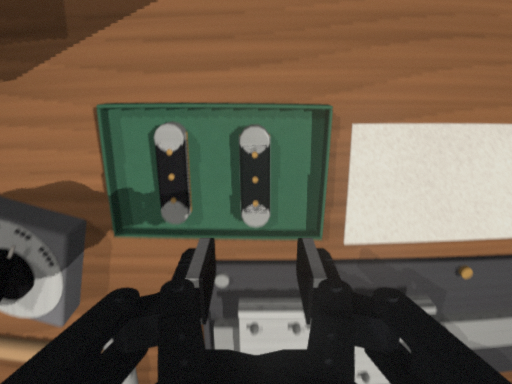

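Request:
send_rows(rows=[[[0.6,0.7,0.1],[0,0,0]],[[0.8,0.9,0.1],[0,0,0]],[[0.8,0.9,0],[0,0,0]],[[0.8,0.9,0],[0,0,0]],[[0.8,0.9,0],[0,0,0]],[[0.8,0.9,0],[0,0,0]],[[0.8,0.9,0],[0,0,0]],[[0.8,0.9,0],[0,0,0]],[[0.8,0.9,0],[0,0,0]],[[0.6,0.8,0],[0,0,0]],[[0.3,0.3,0],[0,0,0]],[[0,0,0],[0,0,0]]])

```text
clock: 68.45
ee_pos: [0.5946, 0.0047, 0.1588]
tool_rot: [[0.023, 1.0, 0.011], [1.0, -0.023, -0.004], [-0.004, 0.011, -1.0]]
contact_force: [0.5, -0.1, -0.2]
width: 0.475
```

Run:
```python
from h import *
s=st();im=snap('wrist','w35')
```

```text
t68.5 p [0.5946 0.0047 0.1588] yaw 88.67 tilt [ 0.011  -0.0044] F [ 0.5 -0.1 -0.2] w 0.475
```

View pics/w35.png

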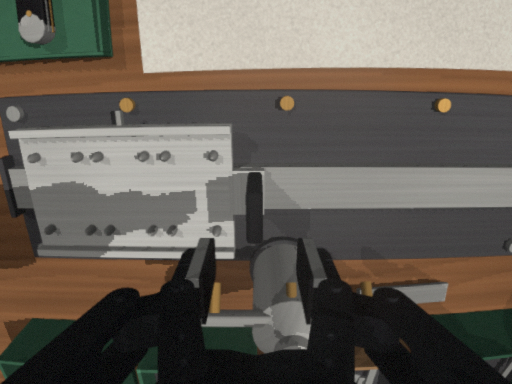

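Request:
send_rows(rows=[[[0,0,-0.5],[0.02,0.06,0]],[[0,0,-0.8],[0,0,0]],[[0,0,-0.8],[0,0,0]],[[0,0,-0.8],[0,0,0]],[[0,0,-0.6],[0,0,0]],[[0,0,0],[0,0,0]]])

```text
clock: 69.1
ee_pos: [0.5901, -0.0007, 0.0846]
tool_rot: [[0.029, 1.0, -0.002], [1.0, -0.029, -0.002], [-0.002, -0.002, -1.0]]
contact_force: [-0.1, -0.0, -0.6]
width: 0.478
```

Request:
send_rows(rows=[[[0.35,0.2,-0.4],[0.01,-0.01,0.08]],[[0,0,-0.25],[0,0,0]],[[0,0,0],[0,0,0]]])

```text
clock: 69.4
ee_pos: [0.598, 0.0029, 0.0714]
tool_rot: [[0.017, 1.0, 0.0], [1.0, -0.017, -0.0], [-0.0, 0.0, -1.0]]
contact_force: [0.7, 0.3, 0.1]
width: 0.474
```

Request:
send_rows(jaw=1, rows=[[[0,0,0],[0,0,0]],[[0,0,0],[0,0,0]],[[0,0,0],[0,0,0]],[[0,0,0],[0,0,0]],[[0,0,0],[0,0,0]],[[0,0,0],[0,0,0]],[[0,0,0],[0,0,0]]])

```text
clock: 70.1
ee_pos: [0.5985, 0.0031, 0.0721]
tool_rot: [[0.016, 1.0, 0.001], [1.0, -0.016, -0.0], [-0.0, 0.001, -1.0]]
contact_force: [0.9, 0.8, -2.6]
width: 0.126
```

Push back +0.28 m along y.

Request:
send_rows(rows=[[[0,0.3,0],[0,0,0]],[[0.01,0.5,0],[0,0,0]],[[0.01,0.6,0],[0,0,0]],[[0.01,0.7,0],[0,0,0]],[[0.01,0.7,0],[0,0,0]],[[0.01,0.7,0],[0,0,0]],[[0.01,0.7,0],[0,0,0]],[[0.01,0.7,0],[0,0,0]],[[0.01,0.7,0],[0,0,0]],[[0.01,0.7,0],[0,0,0]],[[0.01,0.7,0],[0,0,0]],[[0.01,0.7,0],[0,0,0]]])

```text
clock: 71.3
ee_pos: [0.6014, 0.1583, 0.0721]
tool_rot: [[0.023, 1.0, 0.003], [1.0, -0.023, -0.018], [-0.018, 0.004, -1.0]]
contact_force: [3.1, -6.4, -3.7]
width: 0.127
```

Request:
send_rows(rows=[[[0.01,0.5,0],[0,0,0]],[[0.01,0.6,0],[0,0,0]],[[0.01,0.6,0],[0,0,0]],[[0.01,0.6,0],[0,0,0]],[[0.01,0.6,0],[0,0,0]],[[0.01,0.6,0],[0,0,0]],[[0.01,0.4,0],[0,0,0]],[[0.01,0.4,0],[0,0,0]],[[0,0,0],[0,0,0]]])

```text
clock: 72.2
ee_pos: [0.6033, 0.2559, 0.0721]
tool_rot: [[0.021, 1.0, 0.004], [1.0, -0.021, -0.015], [-0.015, 0.005, -1.0]]
contact_force: [2.8, 0.2, -2.9]
width: 0.129
```

Remaining ≈ +0.027.

Request:
send_rows(rows=[[[0,0.4,0],[0.05,0,0]],[[0,0.4,0],[0.04,0,0]],[[0,0.3,0],[0,0,0]],[[0,0.2,0],[0,0,0]],[[0,0,0],[0,0,0]]])

```text
clock: 72.7
ee_pos: [0.6037, 0.2762, 0.0722]
tool_rot: [[0.026, 1.0, 0.005], [1.0, -0.026, -0.012], [-0.011, 0.005, -1.0]]
contact_force: [2.3, 7.8, -4.4]
width: 0.124
```

Request:
send_rows(rows=[[[-0.03,0.25,0],[0.05,0,-0.03]],[[0,0.15,0],[0.03,0,0]],[[0,0,0],[0,0,0]],[[0,0,0],[0,0,0]]])

```text
clock: 73.1
ee_pos: [0.6038, 0.2827, 0.0721]
tool_rot: [[0.031, 1.0, 0.006], [1.0, -0.031, -0.002], [-0.002, 0.006, -1.0]]
contact_force: [3.2, 1.2, -3.4]
width: 0.126
```

Request:
send_rows(jaw=0.05, rows=[[[0,0,0],[0,0,0]],[[0,0,0],[0,0,0]],[[0,0,0],[0,0,0]],[[0,0,0],[0,0,0]],[[0,0,0.4],[0,0,0]],[[0,0,0.8],[0,0,0]],[[0,0,0.9],[0,0,0]],[[0,0,0.9],[0,0,0]],[[-0.4,-0.4,0.9],[0,0,0]],[[-0.7,-0.9,0.9],[0,0,0]],[[-0.7,-0.9,0.9],[0,0,0]],[[-0.7,-0.9,0.9],[0,0,0]]])

```text
clock: 74.3
ee_pos: [0.5488, 0.2186, 0.2105]
tool_rot: [[0.03, 1.0, 0.001], [1.0, -0.03, -0.003], [-0.003, 0.001, -1.0]]
contact_force: [-0.6, 1.3, -0.0]
width: 0.476
```

Run:
```python
from h import *
s=st();im=snap('wrist','w36')
```

```text
t74.3 p [0.5488 0.2186 0.2105] yaw 88.27 tilt [ 0.0013 -0.0031] F [-0.6  1.3 -0. ] w 0.476
```

View pics/w36.png

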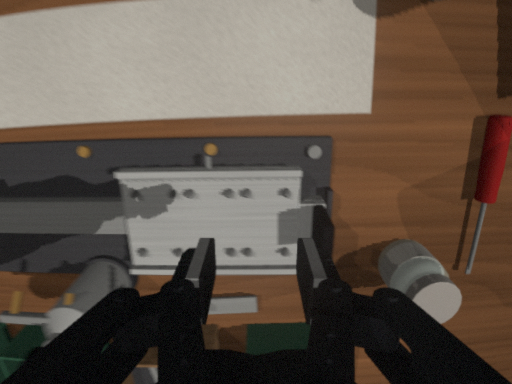

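Request:
send_rows(rows=[[[-0.3,-0.6,0.2],[0,0,0]],[[-0.3,-0.9,0.2],[0,0,0]],[[-0.3,-0.9,0.2],[0,0,0]],[[-0.2,-0.9,0],[0,0,0]],[[-0.2,-0.9,0],[0,0,0]],[[0,-0.9,0],[0,0,-0.2]],[[0,-0.9,0],[0,0,-0.2]],[[0,-0.9,0],[0,0,-0.2]],[[0,-0.9,0],[0,0,-0.2]],[[0,-0.9,0],[0,0,-0.2]],[[0,-0.9,0],[0,0,-0.2]],[[0,-0.9,0],[0,0,-0.2]]])

```text
clock: 75.55
ee_pos: [0.5117, -0.0127, 0.2277]
tool_rot: [[0.248, 0.969, -0.001], [0.969, -0.248, -0.005], [-0.005, -0.0, -1.0]]
contact_force: [0.4, 1.1, -0.1]
width: 0.481
```

Request:
send_rows(rows=[[[0,-0.9,0],[0,0,-0.2]],[[0,-0.9,0],[0,0,-0.2]],[[0,-0.9,0],[0,0,-0.2]],[[0,-0.9,0],[0,0,-0.2]],[[0,-0.9,0],[0,0,-0.2]],[[0,-0.9,0],[0,0,-0.2]],[[0,-0.9,0],[0,0,-0.2]],[[0,-0.9,0],[0,0,-0.2]],[[0,-0.9,0],[0,0,-0.2]],[[0,-0.9,0],[0,0,-0.2]],[[0,-0.9,0],[0,0,-0.2]],[[0,-0.9,0],[0,0,-0.2]]])

```text
clock: 76.75
ee_pos: [0.4978, -0.2476, 0.2242]
tool_rot: [[0.591, 0.807, -0.014], [0.807, -0.591, 0.0], [-0.008, -0.012, -1.0]]
contact_force: [1.2, -0.7, -0.3]
width: 0.477
```

Request:
send_rows(rows=[[[0,-0.9,0],[0,0,0]],[[0,-0.9,0],[0,0,0]],[[0,-0.9,0],[0,0,0]],[[0,-0.9,0],[0,0,0]],[[0,-0.9,0],[0,0,0]],[[0,-0.9,0],[0,0,0]],[[0,-0.9,0],[0,0,0]],[[0,-0.6,0],[0,0,0]],[[0,0,0],[0,0,0]]])

```text
clock: 77.65
ee_pos: [0.4911, -0.3996, 0.2221]
tool_rot: [[0.596, 0.803, -0.019], [0.803, -0.596, 0.002], [-0.009, -0.017, -1.0]]
contact_force: [0.4, 0.8, -0.6]
width: 0.476
```

Run:
```python
from h import *
s=st();im=snap('wrist','w37')
```

```text
t77.7 p [ 0.4911 -0.3996  0.2221] yaw 53.45 tilt [-0.0189  0.0025] F [ 0.4  0.8 -0.6] w 0.476
```

View pics/w37.png

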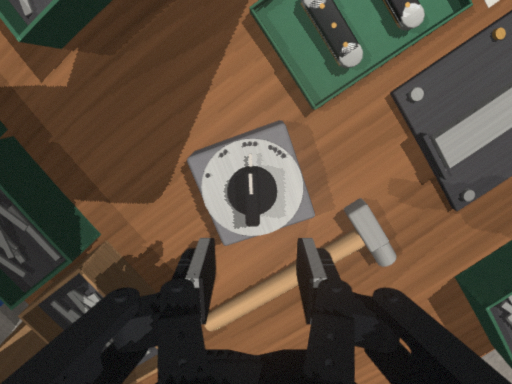

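Request:
send_rows(rows=[[[0.4,-0.4,-0.3],[-0.01,-0.08,0.15]],[[0.4,-0.4,-0.7],[0,-0.05,0.15]],[[0,0,-0.8],[0,0,0]],[[0,0,-0.8],[0,0,0]],[[0,0,-0.8],[0,0,0]],[[0,0,-0.8],[0,0,0]],[[0,0,-0.8],[0,0,0]],[[0,0,-0.6],[0,0,0]],[[0,0,0],[0,0,0]]])

```text
clock: 78.6
ee_pos: [0.5119, -0.4125, 0.098]
tool_rot: [[0.542, 0.84, 0.003], [0.84, -0.542, 0.004], [0.005, 0.001, -1.0]]
contact_force: [0.4, 0.7, 0.1]
width: 0.475
```

Request:
send_rows(rows=[[[-0.2,-0.28,0],[-0.02,0.02,-0.05]],[[0,0,-0.5],[0,0,0]],[[0,0,-0.7],[0,0,0]],[[0,0,-0.6],[0,0,0]],[[0,0,0],[0,0,0]]])

```text
clock: 79.1
ee_pos: [0.509, -0.4191, 0.0604]
tool_rot: [[0.547, 0.837, 0.002], [0.837, -0.547, -0.001], [0.0, 0.003, -1.0]]
contact_force: [-0.1, 0.7, -0.2]
width: 0.474
```

Request:
send_rows(jaw=1, rows=[[[-0.05,0.03,-0.1],[0,0,-0.03]],[[0,0,0],[0,0,0]],[[0,0,0],[0,0,0]],[[0,0,0],[0,0,0]],[[0,0,0],[0,0,0]],[[0,0,0],[0,0,0]],[[0,0,0],[0,0,0]]])

```text
clock: 79.8
ee_pos: [0.5078, -0.4188, 0.0586]
tool_rot: [[0.551, 0.834, 0.002], [0.834, -0.551, -0.002], [-0.0, 0.003, -1.0]]
contact_force: [0.3, -0.8, -4.1]
width: 0.147
```

Request:
send_rows(rows=[[[0,0,0],[0,0,0.5]],[[0,0,0],[0,0,0.6]],[[0,0,0],[0,0,0.6]],[[0,0,0],[0,0,0.6]],[[0,0,0],[0,0,0.6]],[[0,0,0],[0,0,0.6]],[[0,0,0],[0,0,0.6]],[[0,0,0],[0,0,0.6]],[[0,0,0],[0,0,0.6]],[[0,0,0],[0,0,0.6]],[[0,0,0],[0,0,0.6]],[[0,0,0],[0,0,0.6]]])

```text
clock: 81.0
ee_pos: [0.5076, -0.418, 0.0587]
tool_rot: [[-0.499, 0.866, 0.001], [0.866, 0.499, 0.002], [0.001, 0.002, -1.0]]
contact_force: [-1.0, -0.7, -4.7]
width: 0.151
```

Run:
```python
from h import *
s=st();print(s['ft_torque'])
```

```text
t81.0 p [ 0.5076 -0.418   0.0587] yaw 119.96 tilt [0.0013 0.0022] F [-1.  -0.7 -4.7] w 0.151
[-0.05174729  0.05893554  0.05569567]
```

Request:
send_rows(rows=[[[0,0,0],[0,0,0.3]],[[0,0,0],[0,0,0.2]],[[0,0,0],[0,0,0]],[[0,0,0],[0,0,0]]])

```text
clock: 81.4
ee_pos: [0.5076, -0.4179, 0.0586]
tool_rot: [[-0.567, 0.823, 0.001], [0.823, 0.567, 0.002], [0.001, 0.002, -1.0]]
contact_force: [0.6, -0.4, -3.6]
width: 0.146
```

Run:
```python
from h import *
s=st();print(s['ft_torque'])
```

```text
t81.4 p [ 0.5076 -0.4179  0.0586] yaw 124.56 tilt [0.0008 0.0023] F [ 0.6 -0.4 -3.6] w 0.146
[-0.12655815  0.0457462  -0.01263639]
```

Request:
send_rows(jaw=0.05, rows=[[[0,0,0],[0,0,0]],[[0,0,0],[0,0,0]],[[0,0,0],[0,0,0]],[[0,0,0],[0,0,0]],[[0,0,0.4],[0,0,0]],[[0,0,0.8],[0,0,0]],[[0,0,0.9],[0,0,0]],[[0,0,0.9],[0,0,0]],[[0,0,0.9],[0,0,0]],[[0,0,0.9],[0,0,0]],[[0,0,0.9],[0,0,0]],[[0,0,0],[0,0,0]]])

```text
clock: 82.6
ee_pos: [0.5086, -0.4181, 0.1833]
tool_rot: [[-0.565, 0.825, 0.006], [0.825, 0.565, -0.001], [-0.004, 0.004, -1.0]]
contact_force: [-0.5, -0.9, -0.7]
width: 0.475
```

Run:
```python
from h import *
np.set_printoptions(precision=4,suppress=True)
s=st();im=snap('wrist','w38');crop(im,130,60,280,240,2.8,'c38');snap('top','t38');im=snap('scene','s38')
```

```text
t82.6 p [ 0.5086 -0.4181  0.1833] yaw 124.43 tilt [ 0.0057 -0.0008] F [-0.5 -0.9 -0.7] w 0.475
```

View pics/c38.png

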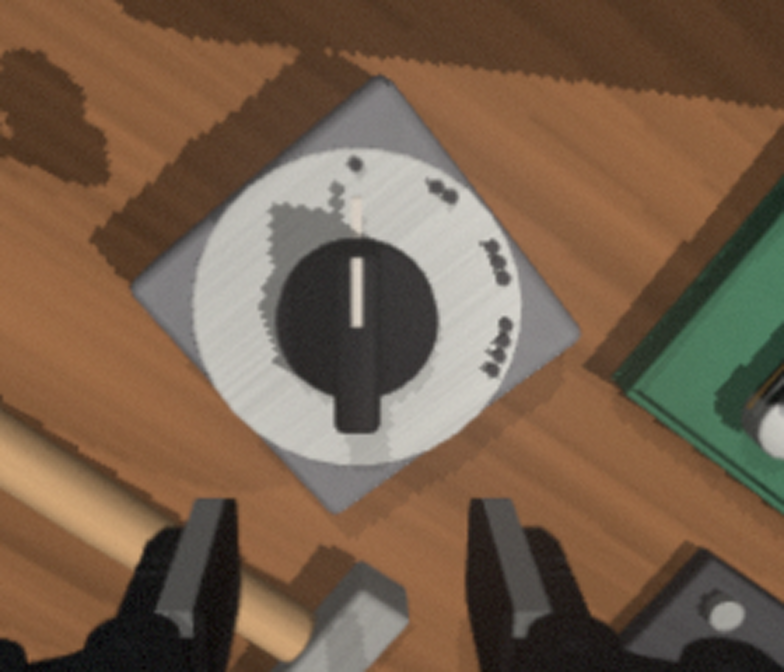

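View pics/t38.png

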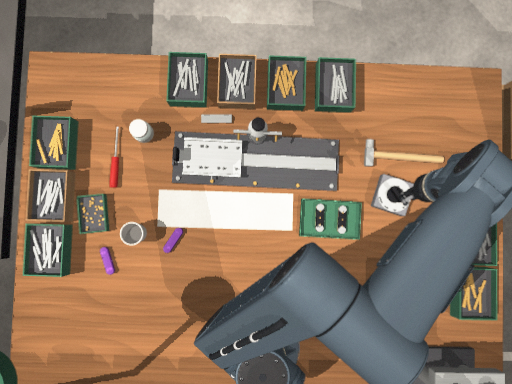

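View pics/s38.png

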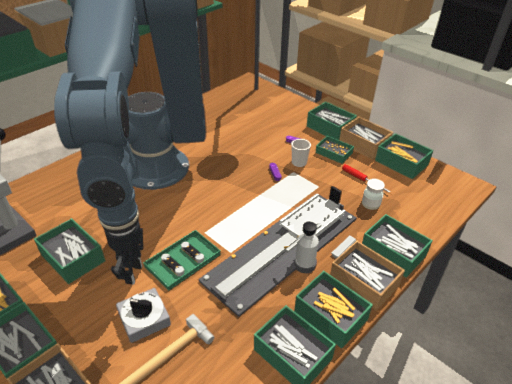

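Dial on one stud (pointer in line with the single stud), carrier empty at loading, both knives in the tray, arm clear, clutter unmoved. Handing in.

Run:
```python
from h import *
print(workorder.hand_in())
```

```text
the job is handed in; nothing more can be done
None
```

The job is handed in at about 83 s, and my last pictures show every step done. The hand-in gives no verdict.

- **Knives:** I found two closed pocket knives, and they went into nests 0 and 1. I saw no third knife from any camera. I left the two purple look-alikes alone.
- **Dial:** It began between one and two studs, about 0.33 rad past one. I turned it to three studs before moving the carrier.
- **Oiling:** With the carrier at the middle station and both knives in their nests, I pressed the cap once and let it up. At the bottom the force jumped from about 9 N to 39 N, so it hit its end stop. The fingertip, not the gripper's body, was pressing.
- **Unloading:** At the last station both knives were still in their nests. I laid them side by side in the green tray.
- **Return:** I pushed the empty carrier back to the loading station and turned the dial to one stud.

**Last checks:** The final pictures show the dial pointer in line with the single stud, the carrier empty at loading and the knives flat in the tray. The cap is up, everything else looks unmoved, and the gripper is clear of it all.

**Disagreements:** The top and wrist cameras differed by 2 to 6 mm on the unit and tray. I used the wrist readings, weighted slightly toward the top ones. When the fingers opened at nest 0, the gripper was pushed about 5 mm sideways, perhaps against the push tab. Nothing was out of place afterwards.

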